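# Balance and raise the splash sash of a parts-wash basin

## Task

The clear splash sash of the parts-wash basin has lost a counterweight and drops shut. Take the yellow slotted disc out of its black block and hang it on the counterweight hanger, flat on top of the green disc and centred on the stem, with its slot clearly turned away from the green disc's slot so that neither can slide off (you will have to set the disc down and take it again, because the block only lets you hold it across its slot mouth). Then push the sash up by the lip under its edge until its red pointer is level with the black line on the yellow mark, let go, and leave the can, funnel and wrench alone.

Things in the scene. Friction and masses are not known exactly. Their poses are not given: they have to be found in the camera images.
- disc: Yellow steel disc, 60 mm diameter, 20 mm thick, about 0.4 kg, lying flat. Origin: centre of its underside. A 14 mm wide slot runs through its full thickness from the rim to 7 mm beyond the centre; the slot opens along the disc's own +x.
- disc_mouth (a point): Mouth of the yellow disc's slot: on the rim (30 mm from the axis along the disc's +x), at half thickness.
- tray: Fixed black block, 130 x 110 mm, 24 mm high; origin under its centre. Its pocket holds the disc, floor 4 mm above the bench, disc top flush with the block. Finger notches 45 mm wide, floor 4 mm up, run from the pocket out at the +x and -x ends; at the y sides the pocket leaves only 3 mm. The disc's slot faces the +x notch.
- hanger: Counterweight hanger: plate 68 mm across, origin at the centre of its top face, z up, about 235 mm above the bench at the start. An arm runs below it to a 280 mm high column (300 with its pulley) whose near face is 80 mm from the stem along +x; the sash post begins 120 mm away along +y; otherwise free. Belted to the sash: it sinks as far as the sash rises, and yields to a push of a few newtons.
- stem (a point): Top of the hanger's stem, 58 mm above the plate. The stem is 8 mm thick and ends in a black head 20 mm across and 6 mm high, too wide for a disc's slot: a disc goes on sideways, through the 32 mm gap between the green disc's top and the head.
- lower_disc: Green disc of the same size and shape as the yellow one, already flat on the hanger plate (its top is 20 mm above the hanger's origin), loose, its slot opening along its own +x.
- lower_mouth (a point): Mouth of the green disc's slot: on its rim, at half thickness.
- frame: Fixed aluminium frame of the sash. Origin on the bench under the middle of the sash; +x points away from the robot, square to the sash, y along the sash (to the left), z up. Posts 30 x 30 mm stand at y = +165 and -165 mm; thin cross bar 445 to 465 mm up. Behind the sash, from x = +30 mm, is a steel basin 100 mm high.
- sash (a joint): Height of the sash above its closed position, m: 0 shut to 0.165. Guided vertically, with about 2 N of friction. Without the yellow disc it is some 4 N too heavy and falls shut; with it, it is balanced and stays where it is left. It can be pushed down by the lip too.
- lip (a point): Middle of the lower front edge (nearest the robot) of the blue push lip: 240 mm long along the frame's y, 12 mm thick, sticking out 40 mm from the sash's lower rail towards the robot. Its flat underside is 125 mm above the bench when shut, with only the bench below it, so closed, tilted fingertips fit under it.
- pointer (a point): Tip of the red pointer (8 mm high, on the front and again on the back of the sash's lower rail) at the sash's left (+y) end, at the middle of its height; 24 mm above the lip's underside.
- mark: Yellow collar clamped round the left (+y) post, 24 mm high, about 54 x 42 mm, with a 4 mm black line round its middle. Origin: at the height of that line. It sits 80 to 140 mm above the shut sash's pointer.
- can: Bystander: red spray can, 60 mm diameter, 170 mm high, origin under its centre.
- funnel: Bystander: orange funnel standing on its mouth, 100 mm diameter, 110 mm high, origin under its centre.
- wrench: Bystander: steel wrench lying on the bench.
Mind the look-alikes: they are no part of the job. Leave any blue or brown look-alike of the disc alone.

How it is judged:
By the outcome, as a careful person would: the job done as asked, in the order asked, and still so for the second after the job is handed in, with the robot touching nothing.
It also fails if it takes over 64 s, if anything falls off the work surface, if the arm or the gripper's body presses on something with over 40 N, if the wrist force passes 120 N, or if a joint passes its speed limit or range.

## Robot

A 6-joint arm with a two-finger parallel gripper is mounted at the origin on the work surface. World frame = base frame: x ahead of the robot, y to its left, z up, the work surface at z = 0. Lengths are in mm, angles in degrees, forces in N, time in s.
With the tool pointing down it reaches from about 275 to 750 mm from the base axis. Payload 10.2 kg.
Tool frame: the origin (TCP) lies at the very end of the fingers, on their centre line; the grasp point (between the pads) lies 19 mm behind it; z points along the fingers, y is the line along which they close (so a half turn about z gives the same grasp; the last joint's range is limited). The gripper opens to 88 mm and grips with 3 to 60 N. Pads are 18 mm wide; open, the fingers measure 123 mm over their backs; the gripper's body (75 mm by 187 mm) begins 45 mm behind the grasp point.
Start: joints at [-79.951, 17.928, 85.812, -0, 76.261, -12.8], TCP at [203.852, -483.813, 238.72] pointing down, gripper open.
Joint ranges: [-168.41, 168.41], [-55.51, 124.54], [10.69, 146.95], [-70.63, 250.63], [1, 178], [-165.06, 165.06]. Speed limits (degrees/s): [136.94, 136.94, 172.46, 180, 180, 180].

## Interface

Orientations are given as [roll, pitch, yaw] about the fixed x, y, z axes, in that order (R = Rz(yaw) Ry(pitch) Rx(roll)).
In Python, from rig import manip gives the robot as it stands. The module is installed in compiled form; this text tells all that it offers.
- The arm moves only by the tool send_rows, never from a script. Its argument "moves" is a list of rows, each an object of numbers: "tx", "ty", "tz": the shift along the tool's x, y, z in units of 50 mm (1.0 is 50 mm); "ax", "ay", "az": the turn, a rotation vector about the tool's x, y, z in units of 6 degrees (1.0 is 6 degrees). A call has 1 to 10 rows; each row shifts and turns the commanded pose from where the row before left it, along the tool's axes as they then stand; what a row does not reach is not made up. A row lasts 1/8 s, in which the tool goes at most 62.5 mm and 10.7 degrees, less where a joint would pass 70% of its speed; a pose out of reach is approached as far as the arm can. A call is refused whole if a number of a shift passes 1 or a number of a turn 1, either way. A call with a gripper value outside its range is refused whole. "gripper" is the finger opening in mm, from 0 to 88.1, set as the call begins (left out, the last holds). The fingers move at their own pace and stop on an object; the grip force is fixed at half the most. Time passes only in rows, so rows that do not move let the fingers close. It gives the time, the measured TCP pose, the force, the opening and the grip force at its end, in the units of the state.
- manip.read_state(): the state, without advancing time (a new reading comes with each control period).
- manip.snapshot(name): name is "scene" or "top" or "wrist"; returns a dict with "image" (480x640x3 uint8, blue, green, red), "fx", "fy", "cx", "cy" (pixels), "distortion" ([k1, k2, p1, p2, k3] as OpenCV has them; the pictures are not rectified), "R" (3x3) and "t" (3): a world point X has camera coordinates R X + t. Camera axes: x right, y down, z forward; pixel columns grow to the right and rows downward; lengths in mm; the calibration is good to about 2 mm. A picture is of the moment at which its call begins. There is no depth.
- manip.close_job(): hands the job in; it is judged then, once.
The state is a dict: "clock": time; "joint_pos": joint angles; "dq": joint speeds; "tau": joint torques, N m; "tool_pos": TCP position; "tcp_rot": TCP orientation; "contact_force": force on the tool from outside, world axes, zero at the start; "wrist_torque": the same for the moment, N m; "width": finger opening in mm; "gripper_force": force on a finger pad.
Only numpy, scipy, OpenCV 4.12 (cv2) and the standard library are available. Lean on these libraries where they do the work, as an engineer would, in place of code of your own. Each camera call takes 0.05 s, during which the arm holds its last target. There are 200 camera calls.

## Working session

There is one attempt and no reset: what is moved stays moved. The work goes in short steps, Python scripts to look and compute and a tool call to move; the robot and the scene stay as the last step left them, time stands still between calls to the robot, and variables do not carry over. Pictures are saved under pics/ and viewed, at most 10 in all, crops included, and the job is handed in when it is done.

Besides the shell and the picture viewer there is one more tool, called after "Request:" by a JSON object that holds its "op" and its "data". send_rows: Moves the arm, as the interface text tells. Its arguments: {"type":"object","properties":{"moves":{"type":"array","items":{"type":"object","properties":{"tx":{"type":"number"},"ty":{"type":"number"},"tz":{"type":"number"},"ax":{"type":"number"},"ay":{"type":"number"},"az":{"type":"number"}}}},"gripper":{"type":"number"}},"required":["moves"]}

```bash
mkdir -p pics; python3 - <<'E'
from rig import manip
import cv2,pickle
d={}
for n in("scene","top","wrist"):
    s=manip.snapshot(n);d[n]=s;cv2.imwrite(f"pics/{n}0.png",s["image"])
    print(n,s["fx"],s["cx"],s["cy"],s["distortion"],(-s["R"].T@s["t"]).round(0),s["R"][2].round(2))
pickle.dump(d,open("s0.pkl","wb"))
print(manip.read_state())
E
```

```text
scene 477.6149520540931 317.267780356833 234.47271933236007 [-0.029851  0.        0.        0.        0.      ] [1110. -716.  806.] [-0.55  0.64 -0.54]
top 458.63438640820215 318.93632911678503 241.39515527376042 [-0.08605846  0.          0.          0.          0.        ] [ 412.  -24. 1242.] [ 0.1   0.02 -0.99]
wrist 346.2042931253191 323.5262696091776 240.0503802569565 [-0.00021359  0.          0.          0.          0.        ] [ 277. -452.  385.] [-0.28 -0.12 -0.95]
{'clock': 0.15, 'joint_pos': array([-7.99517081e+01,  1.79516547e+01,  8.58418088e+01, -1.04781713e-03,
        7.62628913e+01, -1.27984492e+01]), 'dq': array([-0.00778824, -0.10515654, -0.12154642,  0.11559861, -0.10259819,
       -0.03905212]), 'tau': array([ 1.86817015e-03, -4.02301848e+01, -2.52317297e+01,  6.95631956e-02,
        3.44214938e-02, -7.71359714e-05]), 'tool_pos': array([ 203.80438111, -483.62864742,  238.31080898]), 'tcp_rot': array([-1.79944820e+02, -1.14915212e-02,  2.28469848e+01]), 'contact_force': array([-0.46927345,  0.08796462,  0.83904495]), 'wrist_torque': array([-0.02269293, -0.03539219,  0.00415174]), 'gripper_force': 0.0, 'width': 88.28044956827601}
```

View pics/scene0.png

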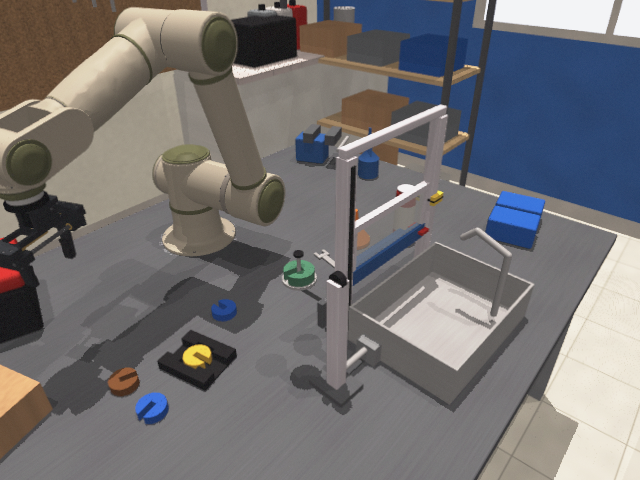

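View pics/top0.png

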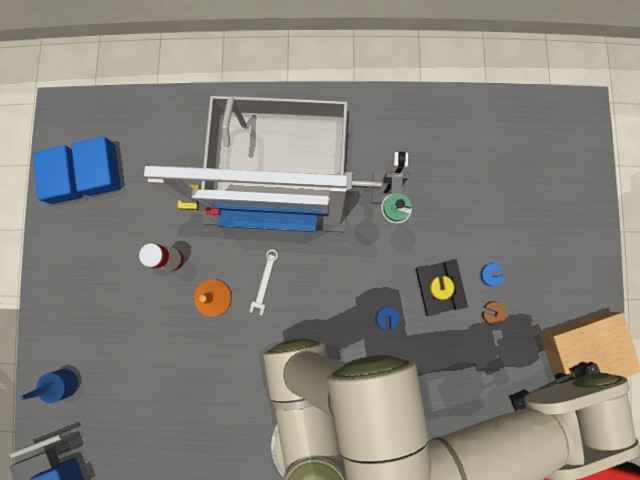

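Scene: the yellow disc in the black block is at top (443,288). The look-alikes are blue (388,318), blue (493,274) and brown (494,312). Only the yellow one sits in a black block, so that is the one meant. The green disc and stem are at top (397,208), the pointer at (211,211) and the mark at (188,205). I'll confirm with enlarged crops.

```bash
cat > h.py <<'E'
import numpy as np,cv2,pickle
from rig import manip
def ray(s,uv):
    K=np.array([[s["fx"],0,s["cx"]],[0,s["fy"],s["cy"]],[0,0,1]])
    p=cv2.undistortPoints(np.array([[uv]],float),K,np.array(s["distortion"]))[0,0]
    return -s["R"].T@s["t"], s["R"].T@np.array([*p,1])
def onz(s,uv,z):
    c,d=ray(s,uv); return c+d*(z-c[2])/d[2]
def tri(s1,u1,s2,u2):
    c,d=ray(s1,u1);e,f=ray(s2,u2)
    k=np.linalg.lstsq(np.c_[d,-f],e-c,rcond=None)[0]
    a,b=c+d*k[0],e+f*k[1]; return (a+b)/2,np.linalg.norm(a-b)
def proj(s,X):
    K=np.array([[s["fx"],0,s["cx"]],[0,s["fy"],s["cy"]],[0,0,1]])
    return cv2.projectPoints(np.array(X,float).reshape(-1,1,3),cv2.Rodrigues(s["R"])[0],s["t"],K,np.array(s["distortion"]))[0][:,0]
E
python3 - <<'E'
import pickle,cv2,numpy as np
d=pickle.load(open("s0.pkl","rb"));T=d["top"]["image"];S=d["scene"]["image"]
def c(I,x,y,w,h,k):
    o=cv2.resize(I[y:y+h,x:x+w],None,fx=k,fy=k,interpolation=cv2.INTER_CUBIC);return o
a=np.hstack([c(T,405,250,66,75,6),c(T,365,170,66,75,6)])   # 396+396 x450
cv2.imwrite("pics/c1.png",a)
b=np.vstack([c(T,140,150,200,90,4)[:, :], c(S,270,180,200,60,4)])
cv2.imwrite("pics/c2.png",b)
E
```

```text
(no output)
```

View pics/c1.png

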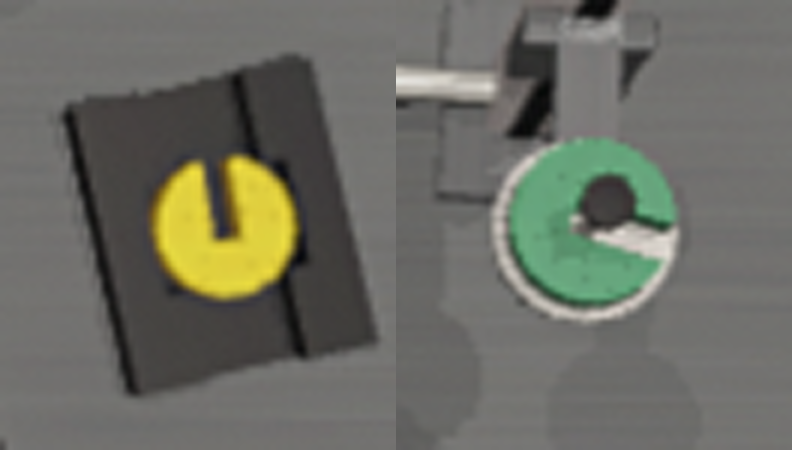

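View pics/c2.png

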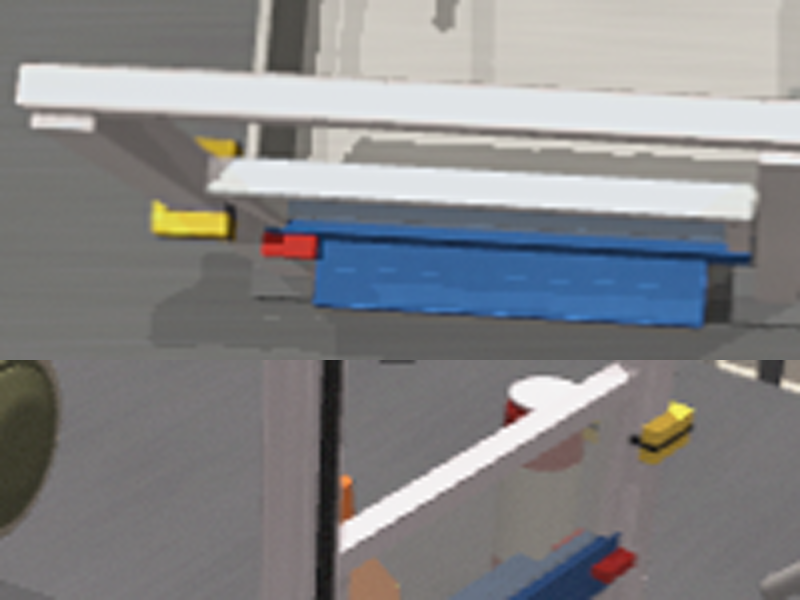

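Crops: the yellow disc is in the black block, its slot pointing up the image along the block's long axis. The green slot opens right-down at about (410,210). The red pointer is left of the lip at (205,211), and the mark with its black line shows at scene (435,197).

```bash
python3 - <<'E'
from h import *
d=pickle.load(open("s0.pkl","rb"));T=d["top"];S=d["scene"];np.set_printoptions(suppress=True,precision=1)
hsv=cv2.cvtColor(T["image"],cv2.COLOR_BGR2HSV)
m=cv2.inRange(hsv,(22,120,90),(34,255,255));m[:,:400]=0;m[:260]=0;m[320:]=0
h=cv2.convexHull(cv2.findNonZero(m));(e)=cv2.fitEllipse(h);print(e, onz(T,e[0],24))
for u in((442.2,288.5),(440.4,276)):print("slot",onz(T,u,24))
q=[(70,110),(310,55),(378,345),(132,395)]
q=[onz(T,(405+x/6-.42,250+y/6-.42),24) for x,y in q];print("tray",np.array(q),np.mean(q,0))
a=q[0]-q[3]+q[1]-q[2];print("tray yaw",np.degrees(np.arctan2(a[1],a[0])))
print("green",onz(T,(397.6,206.4),255),"mouth",onz(T,(409.9,209.6),255),"head",onz(T,(399.9,202.9),293),"tri",tri(T,(399.9,202.9),S,(298.5,252)))
L=onz(T,(217.9,225.9),137);R=onz(T,(315.9,231.4),137);print("lip",L,R,(L+R)/2,"yaw",np.degrees(np.arctan2(*(-(L-R)[:2])*[1,-1])),np.linalg.norm(L-R))
P=tri(T,(205.1,210.9),S,(427.8,228));print("ptr",P)
print("mark",tri(T,(188,208),S,(435,197)))
E
```

```text
((441.93621826171875, 287.3778991699219), (23.75133514404297, 24.15509605407715), 114.19389343261719) [ 418.6 -330.4   24. ]
slot [ 415.6 -331.    24. ]
slot [ 448.7 -326.8   24. ]
tray [[ 470.  -262.6   24. ]
 [ 494.7 -370.3   24. ]
 [ 366.6 -398.1   24. ]
 [ 344.9 -288.4   24. ]] [ 419.1 -329.9   24. ]
tray yaw 11.950361777133628
green [ 593.1 -178.7  255. ] mouth [ 586.1 -205.5  255. ] head [ 593.6 -177.7  293. ] tri (array([ 595.3, -176.4,  292.3]), np.float64(4.218457517776833))
lip [565.  242.3 137. ] [552.3   2.  137. ] [558.6 122.2 137. ] yaw -3.0336769728793196 240.68741027781638
ptr (array([616.2, 287.2, 129.5]), np.float64(30.616297595601658))
mark (array([611.7, 307.2, 212.2]), np.float64(37.251076077836636))
```

Request:
{"op": "send_rows", "data": {"moves": [{"tx": 0.857,"ty": -0.196,"tz": 0.3},{"tx": 0.857,"ty": -0.196,"tz": 0.4},{"tx": 0.857,"ty": -0.196,"tz": 0.4},{"tx": 0.857,"ty": -0.196,"tz": 0.4},{"tx": 0.857,"ty": -0.196,"tz": 0.4},{"tx": 0.857,"ty": -0.196,"tz": 0.4},{"az": -1},{"az": -1},{"az": -1},{"az": -1}], "gripper": 88}}

```text
invalid input
```

Request:
{"op": "send_rows", "data": {"moves": [{"az": -1},{"az": -1},{"az": -1},{"az": -1},{"az": -1},{"az": -1},{"az": -1},{"az": -1},{"az": -1},{"az": -0.19}]}}

```text
invalid input
```

```bash
python3 - <<'E'
from h import *
s=manip.snapshot("wrist");cv2.imwrite("pics/w1.png",s["image"]);pickle.dump(s,open("w1.pkl","wb"))
st=manip.read_state();print(st["clock"],st["tool_pos"],st["tcp_rot"],st["joint_pos"])
p=proj(s,[[418.6,-330.4,24],[418.6+30*.978,-330.4+30*.208,24]]);print(p)
E
```

```text
0.2 [ 203.82662509 -483.67143187  238.41875682] [-1.79959631e+02 -1.03997448e-02  2.28487706e+01] [-7.99511649e+01  1.79449499e+01  8.58344959e+01  1.23297912e-03
  7.62622238e+01 -1.28002324e+01]
[[ 255.45204484  -93.98282098]
 [ 260.20540308 -139.30576962]]
```

View pics/w1.png

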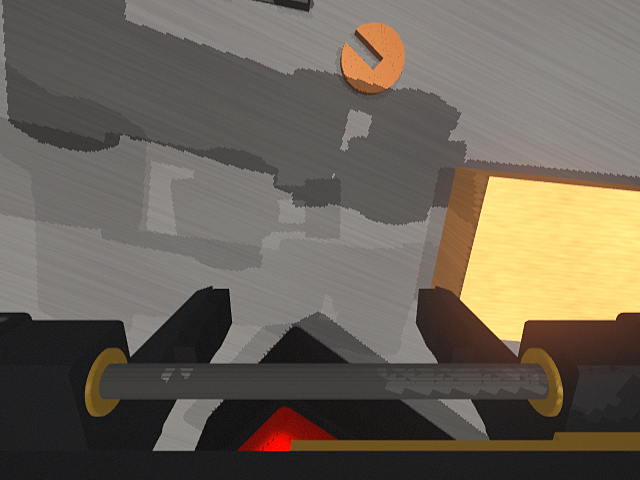

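The calls were refused, so the arm has not moved. This wrist view shows only the brown look-alike at (373,58), the wooden block at right and the fingers. I'll give every row all six keys.

Request:
{"op": "send_rows", "data": {"moves": [{"tx": 0.857,"ty": -0.196,"tz": 0.3,"ax": 0,"ay": 0,"az": 0},{"tx": 0.857,"ty": -0.196,"tz": 0.4,"ax": 0,"ay": 0,"az": 0},{"tx": 0.857,"ty": -0.196,"tz": 0.4,"ax": 0,"ay": 0,"az": 0},{"tx": 0.857,"ty": -0.196,"tz": 0.4,"ax": 0,"ay": 0,"az": 0},{"tx": 0.857,"ty": -0.196,"tz": 0.4,"ax": 0,"ay": 0,"az": 0},{"tx": 0.857,"ty": -0.196,"tz": 0.4,"ax": 0,"ay": 0,"az": 0},{"tx": 0,"ty": 0,"tz": 0,"ax": 0,"ay": 0,"az": -1},{"tx": 0,"ty": 0,"tz": 0,"ax": 0,"ay": 0,"az": -1},{"tx": 0,"ty": 0,"tz": 0,"ax": 0,"ay": 0,"az": -1},{"tx": 0,"ty": 0,"tz": 0,"ax": 0,"ay": 0,"az": -1}], "gripper": 88}}

```text
clock: 1.45
tool_pos: [417.9, -329.7, 123.6]
tcp_rot: [-180.0, -0.0, 47.0]
contact_force: [-0.6, -0.3, -0.6]
width: 88.2
gripper_force: 0.0
```

Request:
{"op": "send_rows", "data": {"moves": [{"tx": 0,"ty": 0,"tz": 0,"ax": 0,"ay": 0,"az": -1},{"tx": 0,"ty": 0,"tz": 0,"ax": 0,"ay": 0,"az": -1},{"tx": 0,"ty": 0,"tz": 0,"ax": 0,"ay": 0,"az": -1},{"tx": 0,"ty": 0,"tz": 0,"ax": 0,"ay": 0,"az": -1},{"tx": 0,"ty": 0,"tz": 0,"ax": 0,"ay": 0,"az": -1},{"tx": 0,"ty": 0,"tz": 0,"ax": 0,"ay": 0,"az": -1},{"tx": 0,"ty": 0,"tz": 0,"ax": 0,"ay": 0,"az": -1},{"tx": 0,"ty": 0,"tz": 0,"ax": 0,"ay": 0,"az": -1},{"tx": 0,"ty": 0,"tz": 0,"ax": 0,"ay": 0,"az": -1},{"tx": 0,"ty": 0,"tz": 0,"ax": 0,"ay": 0,"az": -0.1}]}}

```text
clock: 2.7
tool_pos: [417.9, -329.7, 123.6]
tcp_rot: [-180.0, -0.0, 101.4]
contact_force: [-0.3, 0.1, 0.3]
width: 87.9
gripper_force: 0.0
```

```bash
python3 - <<'E'
from h import *
np.set_printoptions(suppress=True,precision=1)
s=manip.snapshot("wrist");cv2.imwrite("pics/w2.png",s["image"]);pickle.dump(s,open("w2.pkl","wb"))
st=manip.read_state();print(st["clock"],st["tool_pos"],st["tcp_rot"],st["joint_pos"])
hsv=cv2.cvtColor(s["image"],cv2.COLOR_BGR2HSV);m=cv2.inRange(hsv,(22,120,90),(34,255,255))
n,l,q,c=cv2.connectedComponentsWithStats(m);print(q[1:][q[1:,4]>300])
i=1+np.argmax(q[1:,4]);hp=cv2.convexHull(cv2.findNonZero((l==i).astype(np.uint8)));e=cv2.fitEllipse(hp);print(e,onz(s,e[0],24))
E
```

```text
2.75 [ 417.9 -329.8  123.6] [-180.    -0.   101.4] [-50.9  25.6  93.1  -0.   61.2 -62.3]
[[ 289  199   80   81 4567]]
((328.6803283691406, 238.54701232910156), (79.90961456298828, 82.04415130615234), 176.86651611328125) [ 421.4 -326.6   24. ]
```

View pics/w2.png

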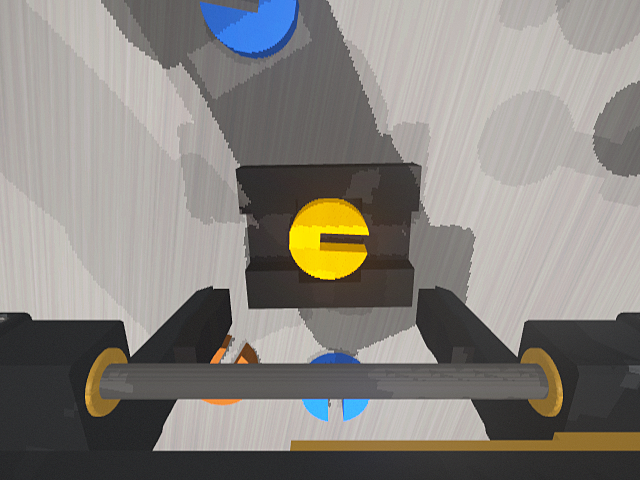

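The wrist view shows the yellow disc in its block at (329,239), slot to the right and finger line parallel to the notch. Measured offset is about (2, 1) mm. Descending and closing.

Request:
{"op": "send_rows", "data": {"moves": [{"tx": 0.015,"ty": 0.046,"tz": 0.4,"ax": 0,"ay": 0,"az": 0},{"tx": 0,"ty": 0,"tz": 0.5,"ax": 0,"ay": 0,"az": 0},{"tx": 0,"ty": 0,"tz": 0.5,"ax": 0,"ay": 0,"az": 0},{"tx": 0,"ty": 0,"tz": 0.45,"ax": 0,"ay": 0,"az": 0},{"tx": 0,"ty": 0,"tz": 0.3,"ax": 0,"ay": 0,"az": 0},{"tx": 0,"ty": 0,"tz": 0.18,"ax": 0,"ay": 0,"az": 0},{"tx": 0,"ty": 0,"tz": 0,"ax": 0,"ay": 0,"az": 0}]}}

```text
clock: 3.62
tool_pos: [420.0, -328.6, 7.1]
tcp_rot: [-180.0, -0.0, 101.4]
contact_force: [-0.2, 0.2, 0.3]
width: 88.0
gripper_force: 0.0
```

Request:
{"op": "send_rows", "data": {"moves": [{"tx": 0,"ty": 0,"tz": 0,"ax": 0,"ay": 0,"az": 0},{"tx": 0,"ty": 0,"tz": 0,"ax": 0,"ay": 0,"az": 0},{"tx": 0,"ty": 0,"tz": 0,"ax": 0,"ay": 0,"az": 0},{"tx": 0,"ty": 0,"tz": 0,"ax": 0,"ay": 0,"az": 0}], "gripper": 50}}

```text
clock: 4.12
tool_pos: [420.3, -328.8, 7.6]
tcp_rot: [180.0, 0.0, 101.4]
contact_force: [0.3, 0.8, 3.1]
width: 58.2
gripper_force: 30.0
```

Request:
{"op": "send_rows", "data": {"moves": [{"tx": 0,"ty": 0,"tz": -0.2,"ax": 0,"ay": 0,"az": 0},{"tx": 0,"ty": 0,"tz": -0.4,"ax": 0,"ay": 0,"az": 0},{"tx": 0,"ty": 0,"tz": -0.4,"ax": 0,"ay": 0,"az": 0},{"tx": 0.3,"ty": 0.13,"tz": 0,"ax": 0,"ay": 0,"az": 0},{"tx": 0.6,"ty": 0.26,"tz": 0,"ax": 0,"ay": 0,"az": 0},{"tx": 0.6,"ty": 0.26,"tz": 0,"ax": 0,"ay": 0,"az": 0},{"tx": 0.6,"ty": 0.26,"tz": 0,"ax": 0,"ay": 0,"az": 0},{"tx": 0.6,"ty": 0.26,"tz": 0,"ax": 0,"ay": 0,"az": 0},{"tx": 0.27,"ty": 0.13,"tz": 0,"ax": 0,"ay": 0,"az": 0},{"tx": 0,"ty": 0,"tz": 0,"ax": 0,"ay": 0,"az": 0}]}}

```text
clock: 5.38
tool_pos: [454.2, -169.3, 56.9]
tcp_rot: [-180.0, -0.0, 101.5]
contact_force: [-0.4, -0.9, -3.8]
width: 58.5
gripper_force: 30.0
```

Request:
{"op": "send_rows", "data": {"moves": [{"tx": 0,"ty": 0,"tz": 0.4,"ax": 0,"ay": 0,"az": 0},{"tx": 0,"ty": 0,"tz": 0.4,"ax": 0,"ay": 0,"az": 0},{"tx": 0,"ty": 0,"tz": 0.18,"ax": 0,"ay": 0,"az": 0},{"tx": 0,"ty": 0,"tz": 0.06,"ax": 0,"ay": 0,"az": 0},{"tx": 0,"ty": 0,"tz": 0,"ax": 0,"ay": 0,"az": 0}]}}

```text
clock: 6.0
tool_pos: [454.4, -170.5, 5.5]
tcp_rot: [180.0, 0.0, 101.4]
contact_force: [-0.4, 0.3, -3.9]
width: 58.4
gripper_force: 30.0
```

Request:
{"op": "send_rows", "data": {"moves": [{"tx": 0,"ty": 0,"tz": 0,"ax": 0,"ay": 0,"az": 0},{"tx": 0,"ty": 0,"tz": 0,"ax": 0,"ay": 0,"az": 0},{"tx": 0,"ty": 0,"tz": 0,"ax": 0,"ay": 0,"az": 0},{"tx": 0,"ty": 0,"tz": 0,"ax": 0,"ay": 0,"az": 0},{"tx": 0,"ty": 0,"tz": -0.4,"ax": 0,"ay": 0,"az": 0},{"tx": 0,"ty": 0,"tz": -0.8,"ax": 0,"ay": 0,"az": 0},{"tx": 0,"ty": 0,"tz": -0.8,"ax": 0,"ay": 0,"az": 1},{"tx": 0,"ty": 0,"tz": -0.2,"ax": 0,"ay": 0,"az": 1},{"tx": 0,"ty": 0,"tz": 0,"ax": 0,"ay": 0,"az": 1},{"tx": 0,"ty": 0,"tz": 0,"ax": 0,"ay": 0,"az": 1}], "gripper": 88}}

```text
clock: 7.25
tool_pos: [454.3, -170.1, 115.4]
tcp_rot: [180.0, 0.0, 77.3]
contact_force: [-1.0, -0.4, -0.1]
width: 87.9
gripper_force: 0.0
```

Request:
{"op": "send_rows", "data": {"moves": [{"tx": 0,"ty": 0,"tz": 0,"ax": 0,"ay": 0,"az": 1},{"tx": 0,"ty": 0,"tz": 0,"ax": 0,"ay": 0,"az": 1},{"tx": 0,"ty": 0,"tz": 0,"ax": 0,"ay": 0,"az": 1},{"tx": 0,"ty": 0,"tz": 0,"ax": 0,"ay": 0,"az": 1},{"tx": 0,"ty": 0,"tz": 0,"ax": 0,"ay": 0,"az": 1},{"tx": 0,"ty": 0,"tz": 0,"ax": 0,"ay": 0,"az": 1},{"tx": 0,"ty": 0,"tz": 0,"ax": 0,"ay": 0,"az": 1},{"tx": 0,"ty": 0,"tz": 0,"ax": 0,"ay": 0,"az": 1},{"tx": 0,"ty": 0,"tz": 0,"ax": 0,"ay": 0,"az": 1},{"tx": 0,"ty": 0,"tz": 0,"ax": 0,"ay": 0,"az": 1}]}}

```text
clock: 8.5
tool_pos: [454.2, -170.1, 115.2]
tcp_rot: [-180.0, 0.0, 17.3]
contact_force: [-0.1, -0.2, 0.2]
width: 87.4
gripper_force: 0.0
```

```bash
cat > look.py <<'E'
from h import *
import sys
np.set_printoptions(suppress=True,precision=1)
s=manip.snapshot("wrist");z=float(sys.argv[2]);cv2.imwrite(f"pics/{sys.argv[1]}.png",s["image"]);pickle.dump(s,open(sys.argv[1]+".pkl","wb"))
st=manip.read_state();print(st["clock"],st["tool_pos"],st["tcp_rot"],st["joint_pos"])
hsv=cv2.cvtColor(s["image"],cv2.COLOR_BGR2HSV);m=cv2.inRange(hsv,(22,120,90),(34,255,255))
n,l,q,c=cv2.connectedComponentsWithStats(m);i=1+np.argmax(q[1:,4])
b=(l==i).astype(np.uint8);hp=cv2.convexHull(cv2.findNonZero(b));e=cv2.fitEllipse(hp);C=onz(s,e[0],z);print(e,"centre",C)
# slot = hull minus blob
f=np.zeros_like(b);cv2.fillConvexPoly(f,hp,1);g=cv2.erode(((f==1)&(b==0)).astype(np.uint8),np.ones((3,3)))
n,l,q,c=cv2.connectedComponentsWithStats(g);j=1+np.argmax(q[1:,4]);D=onz(s,c[j],z)-C;print("slot px",c[j],q[j],"yaw",np.degrees(np.arctan2(D[1],D[0])))
E
python3 look.py w3 20
```

```text
8.55 [ 454.3 -170.1  115.3] [180.  -0.  17.] [-34.4  21.1 101.7   0.   57.3  38.6]
((326.0532531738281, 238.80030822753906), (80.8238296508789, 81.99517822265625), 96.61871337890625) centre [ 457.4 -170.1   20. ]
slot px [328.6 221.6] [318 200  22  44 661] yaw 9.164909105812223
```

Disc set down at about (455,-170), slot yaw about 10°. Regrasping across the slot flanks.

Request:
{"op": "send_rows", "data": {"moves": [{"tx": 0,"ty": 0,"tz": 0.25,"ax": 0,"ay": 0,"az": 1},{"tx": 0,"ty": 0,"tz": 0.5,"ax": 0,"ay": 0,"az": 0},{"tx": 0,"ty": 0,"tz": 0.5,"ax": 0,"ay": 0,"az": 0},{"tx": 0,"ty": 0,"tz": 0.5,"ax": 0,"ay": 0,"az": 0},{"tx": 0,"ty": 0,"tz": 0.3,"ax": 0,"ay": 0,"az": 0},{"tx": 0,"ty": 0,"tz": 0.2,"ax": 0,"ay": 0,"az": 0},{"tx": 0,"ty": 0,"tz": 0,"ax": 0,"ay": 0,"az": 0}]}}

```text
clock: 9.43
tool_pos: [454.2, -170.1, 2.6]
tcp_rot: [-180.0, 0.0, 11.5]
contact_force: [-0.6, 0.3, 1.3]
width: 88.2
gripper_force: 0.0
```

Request:
{"op": "send_rows", "data": {"moves": [{"tx": 0,"ty": 0,"tz": 0,"ax": 0,"ay": 0,"az": 0},{"tx": 0,"ty": 0,"tz": 0,"ax": 0,"ay": 0,"az": 0},{"tx": 0,"ty": 0,"tz": 0,"ax": 0,"ay": 0,"az": 0},{"tx": 0,"ty": 0,"tz": 0,"ax": 0,"ay": 0,"az": 0}], "gripper": 50}}

```text
clock: 9.93
tool_pos: [454.6, -170.5, 3.1]
tcp_rot: [179.9, -0.0, 11.4]
contact_force: [0.2, -1.6, 2.6]
width: 59.9
gripper_force: 29.9
```

Request:
{"op": "send_rows", "data": {"moves": [{"tx": 0,"ty": 0,"tz": -0.4,"ax": 0,"ay": 0,"az": 0},{"tx": -0.5,"ty": 0,"tz": -0.9,"ax": 0,"ay": 0,"az": 0},{"tx": -0.5,"ty": 0,"tz": -0.9,"ax": 0,"ay": 0,"az": 0},{"tx": 0,"ty": 0,"tz": -1,"ax": 0,"ay": 0,"az": 0},{"tx": 0,"ty": 0,"tz": -1,"ax": 0,"ay": 0,"az": 0},{"tx": 0,"ty": 0,"tz": -1,"ax": 0,"ay": 0,"az": 0},{"tx": 0,"ty": 0,"tz": 0,"ax": 0,"ay": 0,"az": 0}]}}

```text
clock: 10.8
tool_pos: [405.9, -180.5, 265.1]
tcp_rot: [179.8, -0.2, 11.5]
contact_force: [0.7, -0.7, -5.2]
width: 60.0
gripper_force: 29.9
```

Request:
{"op": "send_rows", "data": {"moves": [{"tx": 0.61,"ty": 0.38,"tz": 0,"ax": 0,"ay": 0,"az": 0},{"tx": 0.61,"ty": 0.38,"tz": 0,"ax": 0,"ay": 0,"az": 0},{"tx": 0.61,"ty": 0.38,"tz": 0,"ax": 0,"ay": 0,"az": 0},{"tx": 0.61,"ty": 0.38,"tz": 0,"ax": 0,"ay": 0,"az": 0},{"tx": 0,"ty": 0,"tz": 0,"ax": 0,"ay": 0,"az": -1},{"tx": 0,"ty": 0,"tz": 0,"ax": 0,"ay": 0,"az": -1},{"tx": 0,"ty": 0,"tz": 0,"ax": 0,"ay": 0,"az": -1},{"tx": 0,"ty": 0,"tz": 0,"ax": 0,"ay": 0,"az": -1},{"tx": 0,"ty": 0,"tz": 0,"ax": 0,"ay": 0,"az": -1},{"tx": 0,"ty": 0,"tz": 0,"ax": 0,"ay": 0,"az": -0.6}]}}

```text
clock: 12.05
tool_pos: [539.3, -229.9, 259.9]
tcp_rot: [-179.7, 0.0, 45.2]
contact_force: [-0.5, 0.6, -4.0]
width: 59.8
gripper_force: 29.9
```

```bash
python3 look.py w4 281; python3 - <<'E'
from h import *
np.set_printoptions(suppress=True,precision=1)
s=pickle.load(open("w4.pkl","rb"));S=manip.snapshot("scene");pickle.dump(S,open("s4.pkl","wb"))
print(proj(s,[[593.5,-178,293],[593.5,-178,255]]),proj(S,[[593.5,-178,293]]))
c=cv2.resize(S["image"][200:300,230:360],None,fx=4,fy=4,interpolation=cv2.INTER_CUBIC)  #520x400
w=cv2.resize(s["image"],None,fx=.6,fy=.6)
o=np.zeros((400+0,800,3),np.uint8);o[:400,:416]=c[:,52:468];o[:288,416:]=w
cv2.imwrite("pics/c4.png",o)
E
```

```text
12.1 [ 539.3 -229.9  259.9] [-179.7    0.    45.3] [-34.5  25.2  72.3   0.   82.8  10.2]
((323.4361572265625, 316.2259521484375), (140.07167053222656, 142.3032989501953), 171.5015411376953) centre [ 543.8 -224.4  281. ]
slot px [324.  280.7] [ 309  247   32   69 1925] yaw 44.36342533022955
[[331.1 146.1]
 [329.6 141.7]] [[296.1 251.8]]
```

View pics/c4.png

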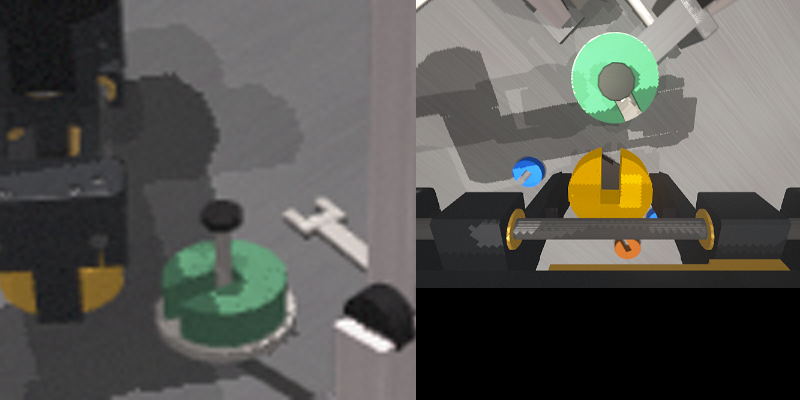

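```bash
python3 - <<'E'
from h import *
np.set_printoptions(suppress=True,precision=1)
s=pickle.load(open("w4.pkl","rb"));S=pickle.load(open("s4.pkl","rb"))
im=s["image"];hsv=cv2.cvtColor(im,cv2.COLOR_BGR2HSV)
g=cv2.inRange(hsv,(50,70,60),(95,255,255));n,l,q,c=cv2.connectedComponentsWithStats(g);i=1+np.argmax(q[1:,4]);hp=cv2.convexHull(cv2.findNonZero((l==i).astype(np.uint8)));e=cv2.fitEllipse(hp)
print("green",e,onz(s,e[0],255))
r=im[95:175,290:380].astype(int);f=np.zeros(im.shape[:2],np.uint8);cv2.fillConvexPoly(f,hp,1)
m=((g==0)&(cv2.erode(f,np.ones((9,9)))>0)).astype(np.uint8);m2=m*(hsv[...,2]<150).astype(np.uint8)
m2=cv2.morphologyEx(m2,cv2.MORPH_OPEN,np.ones((13,13)))
x,y,w,h=cv2.boundingRect(m2);print("head box",x,y,w,h,(x+w/2,y+h/2))
H=onz(s,(335.5,135),293);D=onz(s,(323.4,316.2),276.8);print("H",H,"D",D)
R=np.array([[np.cos(np.radians(45.2)),np.sin(np.radians(45.2))],[np.sin(np.radians(45.2)),-np.cos(np.radians(45.2))]])
print("rel tool xy",R@(H-D)[:2], "D-TCP tool", R@(D[:2]-[539.3,-229.9]), "top-based", R@(np.array([593.5,-178])-[539.3,-229.9]))
print("head diameter px->mm", w*np.linalg.norm(onz(s,(336,135),293)-onz(s,(335,135),293)))
E
```

```text
green ((331.5882568359375, 129.87289428710938), (145.51687622070312, 151.0223846435547), 13.899965286254883) [ 597.4 -175.2  255. ]
head box 304 105 60 62 (334.0, 136.0)
H [ 596.8 -176.6  293. ] D [ 542.1 -226.1  276.8]
rel tool xy [73.8  3.9] D-TCP tool [ 4.6 -0.7] top-based [75.   1.9]
head diameter px->mm 18.827110195583533
```

Request:
{"op": "send_rows", "data": {"moves": [{"tx": 0,"ty": 0.06,"tz": -0.1,"ax": 0,"ay": 0,"az": 0},{"tx": 0.2,"ty": 0,"tz": 0,"ax": 0,"ay": 0,"az": 0},{"tx": 0.2,"ty": 0,"tz": 0,"ax": 0,"ay": 0,"az": 0},{"tx": 0.2,"ty": 0,"tz": 0,"ax": 0,"ay": 0,"az": 0},{"tx": 0,"ty": 0,"tz": 0,"ax": 0,"ay": 0,"az": 0},{"tx": 0,"ty": 0,"tz": 0,"ax": 0,"ay": 0,"az": 0}]}}

```text
clock: 12.9
tool_pos: [563.2, -211.3, 267.7]
tcp_rot: [-180.0, 0.0, 45.1]
contact_force: [0.0, 0.2, -4.3]
width: 59.6
gripper_force: 29.9
```

```bash
python3 - <<'E'
from h import *
s=manip.snapshot("wrist");S=manip.snapshot("scene");pickle.dump((s,S),open("s5.pkl","wb"))
c=cv2.resize(S["image"][225:295,250:340],None,fx=6,fy=6,interpolation=cv2.INTER_CUBIC)  #540x420
w=cv2.resize(s["image"][40:400,200:460],None,fx=1,fy=1)
o=np.zeros((420,800,3),np.uint8);o[:,:540]=c;o[:360,540:]=w;cv2.imwrite("pics/c5.png",o)
E
```

```text
(no output)
```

View pics/c5.png

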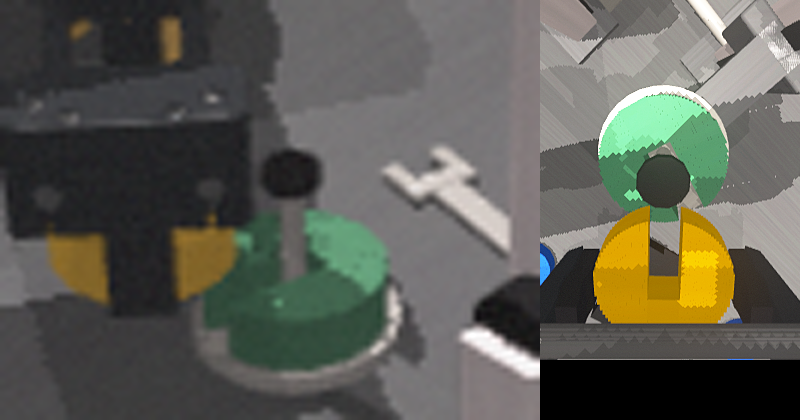

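The head at wrist (323,221) lines up with the slot centreline at column 324, and the scene view shows the disc level between the green top and the head. Going in.

Request:
{"op": "send_rows", "data": {"moves": [{"tx": 0,"ty": 0,"tz": 0.06,"ax": 0,"ay": 0,"az": 0},{"tx": 0.16,"ty": 0,"tz": 0,"ax": 0,"ay": 0,"az": 0},{"tx": 0.16,"ty": 0,"tz": 0,"ax": 0,"ay": 0,"az": 0},{"tx": 0.16,"ty": 0,"tz": 0,"ax": 0,"ay": 0,"az": 0},{"tx": 0.16,"ty": 0,"tz": 0,"ax": 0,"ay": 0,"az": 0},{"tx": 0,"ty": 0,"tz": 0,"ax": 0,"ay": 0,"az": 0}]}}

```text
clock: 13.75
tool_pos: [586.2, -188.0, 264.6]
tcp_rot: [-180.0, 0.0, 45.1]
contact_force: [-0.2, -0.2, -4.2]
width: 59.8
gripper_force: 29.9
```

```bash
python3 - <<'E'
from h import *
np.set_printoptions(suppress=True,precision=1)
s=manip.snapshot("wrist");pickle.dump(s,open("w6.pkl","wb"));cv2.imwrite("pics/w6.png",s["image"])
p=manip.read_state();print(p["tool_pos"],p["contact_force"],p["wrist_torque"])
hsv=cv2.cvtColor(s["image"],cv2.COLOR_BGR2HSV);y=cv2.inRange(hsv,(18,120,60),(34,255,255))
for v in range(200,330,8):
    r=s["image"][v,250:400];print(v,"".join("Y" if y[v,250+i] else ("d" if r[i].max()<90 else ("g" if int(r[i][1])>int(r[i][2])+15 else ".")) for i in range(0,150,2)))
E
```

```text
[ 586.  -188.4  264.6] [ 0.7 -0.6 -4. ] [-0. -0. -0.]
200 dddddddddddd...............................................................
208 dddddddddd.d...........ggggggggggggggggggggggggggggg.......................
216 ddddddddddd......gggggggggggggggggggggggggggggggggggggggg..................
224 ...dd.........ggggggggggggggggggggggggggggggggggggggggggggggg..............
232 ...........gggggggggggggggggggggggggggggggggggggggggggggggggggg............
240 .........gggggggggggggggggggggggggggggggggggggggggggggggggggggggg..........
248 .......ggggggggggggggggg.YYYYYggggggggggggggggYYYYggggggggggggggggg........
256 ......gggggggggggYYYYYYYYYYYYYggggg......ggggYYYYYYYYYYYYgggggggggg........
264 ......gggggggYYYYYYYYYYYYYYYYYgg............gYYYYYYYYYYYYYYYYYgggggg.......
272 ......ggggYYYYYYYYYYYYYYYYYYYYdgg............YYYYYYYYYYYYYYYYYYYYggg.......
280 .......YYYYYYYYYYYYYYYYYYYYYYYggddddddddd....YYYYYYYYYYYYYYYYYYYYYY........
288 ......YYYYYYYYYYYYYYYYYYYYYddddddddddddddddddddYYYYYYYYYYYYYYYYYYYYYY......
296 ddddYYYYYYYYYYYYYYYYYYYYYddddddddddddddddddddddddYYYYYYYYYYYYYYYYYYYYYddddd
304 dddYYYYYYYYYYYYYYYYYYYYYYdddddddddddddddddddddddddYYYYYYYYYYYYYYYYYYYYYYddd
312 ddYYYYYYYYYYYYYYYYYYYYYYYddddddddddddddddddddddddYYYYYYYYYYYYYYYYYYYYYYYddd
320 ddYYYYYYYYYYYYYYYYYYYYYYYYYddddddddddddddddddddYYYYYYYYYYYYYYYYYYYYYYYYYYdd
328 ddYYYYYYYYYYYYYYYYYYYYYYYYYYYYYYYdddddddYYYYYYYYYYYYYYYYYYYYYYYYYYYYYYYYddd
```

```bash
python3 - <<'E'
from h import *
np.set_printoptions(suppress=True,precision=1)
s=pickle.load(open("w6.pkl","rb"));a=np.radians(45.1);R=np.array([[np.cos(a),np.sin(a)],[np.sin(a),-np.cos(a)]])
for hz in(291,293,295):
  H=onz(s,(324,305),hz);D=onz(s,(323.4,316.2),264.6+16.9);print(R@(H-D)[:2],R@(D[:2]-[586,-188.4]),H)
print(R@(np.array([593.5,-178])-[586,-188.4]))
E
```

```text
[10.5  0.2] [ 5.  -0.8] [ 596.5 -177.   291. ]
[11.5  0.2] [ 5.  -0.8] [ 597.2 -176.3  293. ]
[12.6  0.2] [ 5.  -0.8] [ 598.  -175.5  295. ]
[12.7 -2. ]
```

Request:
{"op": "send_rows", "data": {"moves": [{"tx": 0.12,"ty": 0,"tz": 0,"ax": 0,"ay": 0,"az": 0},{"tx": 0.11,"ty": 0,"tz": 0,"ax": 0,"ay": 0,"az": 0},{"tx": 0,"ty": 0,"tz": 0,"ax": 0,"ay": 0,"az": 0},{"tx": 0,"ty": 0,"tz": 0.04,"ax": 0,"ay": 0,"az": 0},{"tx": 0,"ty": 0,"tz": 0.04,"ax": 0,"ay": 0,"az": 0},{"tx": 0,"ty": 0,"tz": 0,"ax": 0,"ay": 0,"az": 0},{"tx": 0,"ty": 0,"tz": 0,"ax": 0,"ay": 0,"az": 0}]}}

```text
clock: 14.68
tool_pos: [594.0, -180.5, 260.8]
tcp_rot: [180.0, 0.0, 45.0]
contact_force: [-0.1, -0.4, -4.1]
width: 59.7
gripper_force: 29.9
```

Request:
{"op": "send_rows", "data": {"moves": [{"tx": 0,"ty": 0,"tz": 0.02,"ax": 0,"ay": 0,"az": 0},{"tx": 0,"ty": 0,"tz": 0,"ax": 0,"ay": 0,"az": 0}]}}

```text
clock: 14.92
tool_pos: [593.9, -180.5, 259.6]
tcp_rot: [-180.0, 0.0, 45.0]
contact_force: [-0.3, -0.0, -3.9]
width: 59.8
gripper_force: 29.9
```

Not touching yet (force still −4 N, the disc's weight). Lowering in 1 mm steps.

Request:
{"op": "send_rows", "data": {"moves": [{"tx": 0,"ty": 0,"tz": 0.02,"ax": 0,"ay": 0,"az": 0},{"tx": 0,"ty": 0,"tz": 0,"ax": 0,"ay": 0,"az": 0}]}}

```text
clock: 15.18
tool_pos: [593.9, -180.5, 258.6]
tcp_rot: [-180.0, 0.0, 45.0]
contact_force: [-0.0, 0.3, -4.4]
width: 60.1
gripper_force: 29.9
```

Request:
{"op": "send_rows", "data": {"moves": [{"tx": 0,"ty": 0,"tz": 0.02,"ax": 0,"ay": 0,"az": 0},{"tx": 0,"ty": 0,"tz": 0,"ax": 0,"ay": 0,"az": 0}]}}

```text
clock: 15.42
tool_pos: [594.0, -180.5, 258.1]
tcp_rot: [180.0, -0.0, 45.1]
contact_force: [-1.2, 0.0, -1.1]
width: 59.9
gripper_force: 29.9
```

Contact at z≈258: the disc rests on the green one. Releasing and lifting.

Request:
{"op": "send_rows", "data": {"moves": [{"tx": 0,"ty": 0,"tz": 0,"ax": 0,"ay": 0,"az": 0},{"tx": 0,"ty": 0,"tz": 0,"ax": 0,"ay": 0,"az": 0},{"tx": 0,"ty": 0,"tz": 0,"ax": 0,"ay": 0,"az": 0},{"tx": 0,"ty": 0,"tz": 0,"ax": 0,"ay": 0,"az": 0},{"tx": 0,"ty": 0,"tz": -0.2,"ax": 0,"ay": 0,"az": 0},{"tx": 0,"ty": 0,"tz": -0.6,"ax": 0,"ay": 0,"az": 0},{"tx": 0,"ty": 0,"tz": -0.6,"ax": 0,"ay": 0,"az": 0},{"tx": -0.8,"ty": 0,"tz": -0.3,"ax": 0,"ay": 0,"az": 0},{"tx": -0.8,"ty": 0,"tz": 0,"ax": 0,"ay": 0,"az": 0},{"tx": 0,"ty": 0,"tz": 0,"ax": 0,"ay": 0,"az": 0}], "gripper": 78}}

```text
clock: 16.68
tool_pos: [536.3, -238.5, 343.8]
tcp_rot: [179.9, -0.0, 44.9]
contact_force: [-0.1, 0.3, 0.6]
width: 78.1
gripper_force: 0.0
```

```bash
python3 look.py w7 275; python3 - <<'E'
from h import *
s=pickle.load(open("w7.pkl","rb"));S=manip.snapshot("scene");T=manip.snapshot("top");pickle.dump((S,T),open("s7.pkl","wb"))
r=lambda I,x,y,w,h,k:cv2.resize(I[y:y+h,x:x+w],None,fx=k,fy=k,interpolation=cv2.INTER_CUBIC)
o=np.zeros((560,800,3),np.uint8);o[:320,:400]=r(S["image"],255,225,80,64,5);o[:320,400:]=r(T["image"],360,180,80,64,5);
w=r(s["image"],180,0,320,240,1);o[320:,:320]=w
o[320:,320:800]=r(S["image"],350,180,120,60,4)
cv2.imwrite("pics/c7.png",o)
E
```

```text
16.725 [ 537.2 -237.6  343.6] [179.9  -0.   45. ] [-35.3  23.7  62.4   0.   93.8   9.8]
((322.3691711425781, 121.62287902832031), (103.4087142944336, 107.5439453125), 2.2530651092529297) centre [ 595.2 -178.3  275. ]
slot px [322.7 104.1] [ 306   71   33   64 1538] yaw 43.65367276866939
```

View pics/c7.png

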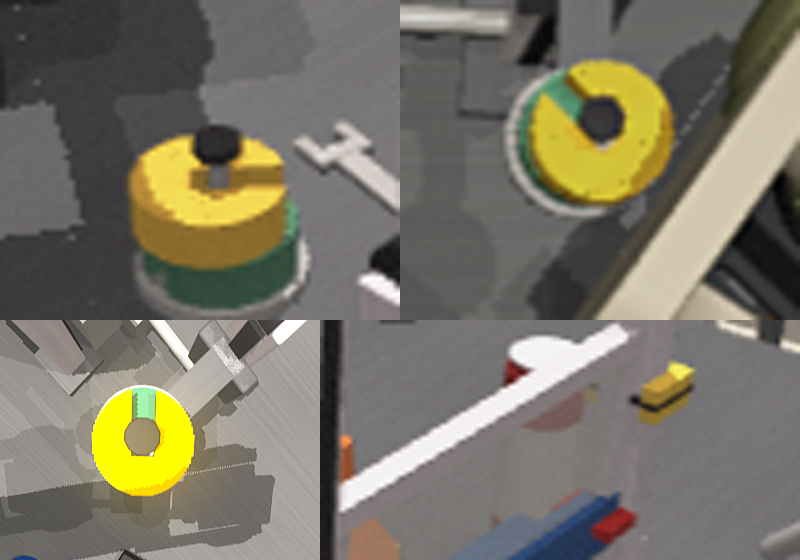

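The disc hangs on the green one with its slot opposite the green slot. The top view suggests it may sit a few mm short, so I'll quantify that.

```bash
python3 - <<'E'
from h import *
np.set_printoptions(suppress=True,precision=1)
s=pickle.load(open("w7.pkl","rb"));S,T=pickle.load(open("s7.pkl","rb"))
def head(im,x0,y0,w,h,th):
    g=im[y0:y0+h,x0:x0+w].max(2);m=(g<th).astype(np.uint8);n,l,q,c=cv2.connectedComponentsWithStats(m)
    return [(q[i],c[i]+[x0,y0]) for i in range(1,n) if q[i,4]>15]
def ell(im):
    hsv=cv2.cvtColor(im,cv2.COLOR_BGR2HSV);m=cv2.inRange(hsv,(18,120,60),(34,255,255))
    return m
for nm,I,box in(("top",T,(365,180,75,50)),):
    m=ell(I["image"]);M=np.zeros_like(m);x,y,w,h=box;M[y:y+h,x:x+w]=m[y:y+h,x:x+w]
    e=cv2.fitEllipse(cv2.convexHull(cv2.findNonZero(M)));print(nm,e,onz(I,e[0],275),cv2.boundingRect(M))
    for t in(70,85): print(t,head(I["image"],474-474+388,194,24,24,t))
print("top H",onz(T,(360+600/5-.4,180+118/5-.4),293))
for px in((322,116),(322,115)):print("wrist H",onz(s,px,293))
print(head(s["image"],300,90,46,50,140))
E
```

```text
top ((399.6322937011719, 206.3078155517578), (28.412504196166992, 29.790164947509766), 50.38735580444336) [ 589.6 -179.9  275. ] (386, 192, 29, 29)
70 [(array([ 8,  6,  8,  8, 54], dtype=int32), array([399.8, 203.4]))]
85 [(array([ 8,  6,  9,  9, 60], dtype=int32), array([399.7, 203.5]))]
top H [ 594.1 -346.9  293. ]
wrist H [ 596.8 -176.4  293. ]
wrist H [ 597.2 -176.   293. ]
[(array([21,  8, 19, 33, 48], dtype=int32), array([334.2, 110.9])), (array([10, 39, 10,  7, 18], dtype=int32), array([314.8, 133. ]))]
```

Both views agree: the stem is 2.6 mm further along the mouth direction than the disc centre. I'll take the disc again and shift it 2.6 mm for proper centring.

Request:
{"op": "send_rows", "data": {"moves": [{"tx": 0.4,"ty": 0,"tz": 0,"ax": 0,"ay": 0,"az": 0},{"tx": 0.8,"ty": 0,"tz": 0,"ax": 0,"ay": 0,"az": 0},{"tx": 0.41,"ty": 0,"tz": 0,"ax": 0,"ay": 0,"az": 0},{"tx": 0,"ty": 0,"tz": 0.4,"ax": 0,"ay": 0,"az": 0},{"tx": 0,"ty": 0,"tz": 0.5,"ax": 0,"ay": 0,"az": 0},{"tx": 0,"ty": 0,"tz": 0.5,"ax": 0,"ay": 0,"az": 0},{"tx": 0,"ty": 0,"tz": 0.2,"ax": 0,"ay": 0,"az": 0},{"tx": 0,"ty": 0,"tz": 0.08,"ax": 0,"ay": 0,"az": 0},{"tx": 0,"ty": 0,"tz": 0,"ax": 0,"ay": 0,"az": 0},{"tx": 0,"ty": 0,"tz": 0,"ax": 0,"ay": 0,"az": 0}]}}

```text
clock: 18.08
tool_pos: [594.6, -180.2, 259.5]
tcp_rot: [179.9, -0.0, 45.1]
contact_force: [-0.9, 0.2, -0.3]
width: 78.2
gripper_force: 0.0
```

Request:
{"op": "send_rows", "data": {"moves": [{"tx": 0,"ty": 0,"tz": 0,"ax": 0,"ay": 0,"az": 0},{"tx": 0,"ty": 0,"tz": 0,"ax": 0,"ay": 0,"az": 0},{"tx": 0,"ty": 0,"tz": 0,"ax": 0,"ay": 0,"az": 0}], "gripper": 50}}

```text
clock: 18.45
tool_pos: [594.4, -180.1, 258.9]
tcp_rot: [180.0, -0.0, 45.0]
contact_force: [-0.9, -0.1, 1.8]
width: 59.7
gripper_force: 29.9
```

Request:
{"op": "send_rows", "data": {"moves": [{"tx": 0.052,"ty": 0,"tz": 0,"ax": 0,"ay": 0,"az": 0},{"tx": 0,"ty": 0,"tz": 0,"ax": 0,"ay": 0,"az": 0},{"tx": 0,"ty": 0,"tz": 0,"ax": 0,"ay": 0,"az": 0}]}}

```text
clock: 18.82
tool_pos: [596.1, -178.5, 258.9]
tcp_rot: [180.0, 0.0, 45.0]
contact_force: [-2.7, -3.1, 2.7]
width: 59.5
gripper_force: 29.9
```

Request:
{"op": "send_rows", "data": {"moves": [{"tx": 0,"ty": 0,"tz": 0,"ax": 0,"ay": 0,"az": 0},{"tx": 0,"ty": 0,"tz": 0,"ax": 0,"ay": 0,"az": 0},{"tx": 0,"ty": 0,"tz": 0,"ax": 0,"ay": 0,"az": 0},{"tx": 0,"ty": 0,"tz": 0,"ax": 0,"ay": 0,"az": 0},{"tx": 0,"ty": 0,"tz": -0.2,"ax": 0,"ay": 0,"az": 0},{"tx": 0,"ty": 0,"tz": -0.6,"ax": 0,"ay": 0,"az": 0},{"tx": 0,"ty": 0,"tz": -0.6,"ax": 0,"ay": 0,"az": 0},{"tx": -0.8,"ty": 0,"tz": -0.3,"ax": 0,"ay": 0,"az": 0},{"tx": -0.8,"ty": 0,"tz": 0,"ax": 0,"ay": 0,"az": 0},{"tx": 0,"ty": 0,"tz": 0,"ax": 0,"ay": 0,"az": 0}], "gripper": 78}}

```text
clock: 20.08
tool_pos: [538.5, -236.4, 344.8]
tcp_rot: [179.9, -0.0, 44.9]
contact_force: [0.3, -0.3, 0.1]
width: 77.8
gripper_force: 0.0
```

```bash
python3 look.py w8 275; python3 - <<'E'
from h import *
np.set_printoptions(suppress=True,precision=1)
s=pickle.load(open("w8.pkl","rb"));T=manip.snapshot("top");S=manip.snapshot("scene");pickle.dump((S,T),open("s8.pkl","wb"))
m=cv2.inRange(cv2.cvtColor(T["image"],cv2.COLOR_BGR2HSV),(18,120,60),(34,255,255));M=np.zeros_like(m);M[180:230,365:440]=m[180:230,365:440]
e=cv2.fitEllipse(cv2.convexHull(cv2.findNonZero(M)))
k=(T["image"][190:220,386:412].max(2)<80).astype(np.uint8);n,l,q,c=cv2.connectedComponentsWithStats(k);i=1+np.argmax(q[1:,4]);hc=c[i]+[386,190]
print("top D",e[0],onz(T,e[0],275),"H",hc,onz(T,hc,293))
# wrist row profile down centre column
im=s["image"];print([int(im[v,322].max()) for v in range(60,170,2)])
E
```

```text
20.125 [ 539.4 -235.3  344.6] [179.9  -0.   45. ] [-35.   23.8  62.1   0.   94.1  10.1]
((322.57037353515625, 122.86650848388672), (102.6649169921875, 107.03361511230469), 3.0398666858673096) centre [ 597.  -176.6  275. ]
slot px [322.6 107.4] [ 306   72   33   68 1584] yaw 44.8237098127644
top D (398.7993469238281, 205.49961853027344) [ 591.4 -178.2  275. ] H [399.7 203.4] [ 592.6 -177.3  293. ]
[157, 157, 160, 163, 160, 233, 255, 244, 245, 243, 245, 240, 246, 246, 246, 245, 245, 246, 241, 245, 246, 250, 154, 161, 162, 161, 164, 161, 162, 164, 167, 166, 166, 167, 166, 166, 162, 164, 166, 163, 170, 255, 255, 255, 255, 255, 255, 255, 255, 255, 255, 255, 255, 254, 252]
```

Now centred: wrist D (597.0,-176.6) against head (597.0,-176.2). Next the sash: estimate the mark height from pointer and line pixels.

```bash
python3 - <<'E'
from h import *
np.set_printoptions(suppress=True,precision=1)
S,T=pickle.load(open("s8.pkl","rb"))
u=np.array([.9986,-.0529]);v=np.array([.0529,.9986]);lip=np.array([558.6,122.2])
W=lambda x,y,z:np.array([*(lip+u*x+v*y),z])   # x from lip front edge
r=cv2.cvtColor(S["image"],cv2.COLOR_BGR2HSV);m=(cv2.inRange(r,(0,150,60),(6,255,255))|cv2.inRange(r,(174,150,60),(180,255,255)))[180:240,380:450]
n,l,q,c=cv2.connectedComponentsWithStats(m);print("red scene",[(q[i]+[380,180,0,0,0],c[i]+[380,180]) for i in range(1,n) if q[i,4]>8])
ym=cv2.inRange(r,(20,120,60),(34,255,255))[180:220,420:450];n,l,q,c=cv2.connectedComponentsWithStats(ym);print("yel",[(q[i]+[420,180,0,0,0]) for i in range(1,n) if q[i,4]>4])
# frame fit: top view of front pointer tip and mark
for z in(149,153):print("ptr top",z,onz(T,(205.1,210.9),z)-W(0,0,z))
for nm,px in(("frontL",(140+152/4-.4,150+236/4-.4)),("frontR",(140+230/4-.4,150+238/4-.4)),("backR",(140+236/4-.4,150+140/4-.4))):
  for z in(257,):
    d=onz(T,px,z)[:2]-lip;print(nm,z,d@u,d@v)
c0,d0=ray(S,(436,201.5));
for X in(60,70,80,90):
  # intersect with plane frame-x = X
  t=(X-(c0[:2]-lip)@u)/(d0[:2]@u);p=c0+d0*t;print("line corner at x",X,"y",(p[:2]-lip)@v,"z",p[2])
E
```

```text
red scene [(array([397, 191,   4,   5,  11]), array([397.9, 192.9])), (array([418, 227,  10,   9,  51]), array([422.7, 230.9]))]
yel [array([430, 191,  13,  15, 121])]
ptr top 149 [ 41.6 150.    0. ]
ptr top 153 [ 40.9 148.9   0. ]
frontL 257 18.46163542659066 183.81999200447865
frontR 257 19.64535120442067 139.96341309478532
backR 257 74.64104709721083 141.61484496371472
line corner at x 60 y 201.92267838781837 z 204.2278262963939
line corner at x 70 y 183.05544409098047 z 215.47570035438264
line corner at x 80 y 164.1882097941424 z 226.72357441237148
line corner at x 90 y 145.32097549730454 z 237.9714484703602
```

```bash
python3 - <<'E'
from h import *
np.set_printoptions(suppress=True,precision=1,linewidth=250)
S,T=pickle.load(open("s8.pkl","rb"));I=S["image"].astype(int)
def ch(p):
    b,g,r=p
    if r<70 and g<70:return'#'
    if r>1.4*b and g>1.3*b:return'Y' if r>200 else'y'
    if r>1.6*g:return'R'
    if b>1.3*r:return'B'
    return'.' if r<140 else '+'
for v in range(186,240):print(v,"".join(ch(I[v,u]) for u in range(385,450)))
u=np.array([.9986,-.0529]);v=np.array([.0529,.9986]);lip=np.array([558.6,122.2])
W=lambda x,y,z:np.array([*(lip+u*x+v*y),z])
print("lip back pred post corners",proj(S,[W(61,150,235),W(61,180,235),W(31,150,235)]))
print("mark corners z=235: (73,144),(73,186),(19,144)",proj(S,[W(73,144,235),W(73,186,235),W(19,144,235)]))
print("ptr back (60,150),(60,130),z149",proj(S,[W(60,150,149),W(60,130,149),W(52,150,149)]))
E
```

```text
186 ............++++++++++++++++++++++++++++.........................
187 ............++++++++++++++++++++++++++...........................
188 ............+++++++++++++++++++++++++............................
189 ............+++++++++++++++++++++++..............................
190 ............R.+++++++++++++++++++...................yy...........
191 ............RR.+++++++++++++++++....................yYYYy........
192 ............RRRR.+++++++++++++.....................+YYYYYYy......
193 ...........RRRRR.++++++++++++.....................+yYYYYYy.......
194 ............RR+++++++++++++.....................+yyyYYYYyy.......
195 ...........RR.+++++++++++......................yyyyyYyyyyy.......
196 ............++++++++++++.....................+yyyYyYyyyyyy.......
197 .........+++++++++++++........................yyyyyyyyyy##.......
198 ........++++++++++++...........yy............yyyyyyyyyy#y........
199 ......+++++++++++++........................##yyyyyyyy##yy........
200 ....+++++++++++++..........................##yyyyyyy#yyyy........
201 ..+++++++++++++..............................#
[... 2223 characters left out ...]
####RRRRRRRR........................
234 ....................BBBB##########RRRRR......++..................
235 .......B..........BBBB##############RR...........................
236 ......B..........BBBB################............................
237 ..B............BBBB#################.............................
238 .............BBBBB################...............................
239 .B..........BBBBB################................................
lip back pred post corners [[426.9 198.1]
 [433.3 194.1]
 [416.8 194.4]]
mark corners z=235: (73,144),(73,186),(19,144) [[429.7 200.5]
 [438.6 194.7]
 [411.5 193.7]]
ptr back (60,150),(60,130),z149 [[422.8 227.1]
 [418.5 230. ]
 [420.2 226. ]]
```

The line is at z≈234 (scene and top views agree), so the rise needed is about 85 mm. Moving in front of the sash with the gripper closed.

Request:
{"op": "send_rows", "data": {"moves": [{"tx": -0.77,"ty": -0.77,"tz": 0,"ax": 0,"ay": 0,"az": 0},{"tx": -0.77,"ty": -0.77,"tz": 0,"ax": 0,"ay": 0,"az": 0},{"tx": 0.72,"ty": -0.72,"tz": 0,"ax": 0,"ay": 0,"az": 0},{"tx": 0.72,"ty": -0.72,"tz": 0,"ax": 0,"ay": 0,"az": 0},{"tx": 0.72,"ty": -0.72,"tz": 0,"ax": 0,"ay": 0,"az": 0},{"tx": 0.72,"ty": -0.72,"tz": 0,"ax": 0,"ay": 0,"az": 0},{"tx": 0.72,"ty": -0.72,"tz": 0,"ax": 0,"ay": 0,"az": 0},{"tx": 0.72,"ty": -0.72,"tz": 0,"ax": 0,"ay": 0,"az": 0},{"tx": 0.72,"ty": -0.72,"tz": 0,"ax": 0,"ay": 0,"az": 0},{"tx": 0.72,"ty": -0.72,"tz": 0,"ax": 0,"ay": 0,"az": 0}], "gripper": 0}}

```text
clock: 21.48
tool_pos: [430.1, 175.0, 343.9]
tcp_rot: [180.0, -0.0, 45.1]
contact_force: [0.9, -0.7, -0.2]
width: 0.1
gripper_force: 0.0
```

Request:
{"op": "send_rows", "data": {"moves": [{"tx": 0,"ty": 0,"tz": 0,"ax": 0,"ay": 0,"az": 1},{"tx": 0,"ty": 0,"tz": 0,"ax": 0,"ay": 0,"az": 1},{"tx": 0,"ty": 0,"tz": 0,"ax": 0,"ay": 0,"az": 1},{"tx": 0,"ty": 0,"tz": 0,"ax": 0,"ay": 0,"az": 1},{"tx": 0,"ty": 0,"tz": 0,"ax": 0,"ay": 0,"az": 1},{"tx": 0,"ty": 0,"tz": 0,"ax": 0,"ay": 0,"az": 1},{"tx": 0,"ty": 0,"tz": 0,"ax": 0,"ay": 0,"az": 1},{"tx": 0,"ty": 0,"tz": 0,"ax": 0,"ay": 0,"az": 1}]}}

```text
clock: 22.48
tool_pos: [430.4, 173.3, 343.8]
tcp_rot: [-180.0, 0.0, -3.1]
contact_force: [-0.4, 0.1, 0.7]
width: 0.5
gripper_force: 0.0
```

Request:
{"op": "send_rows", "data": {"moves": [{"tx": 0,"ty": 0,"tz": 0,"ax": 0,"ay": 1,"az": 0},{"tx": 0,"ty": 0,"tz": 0,"ax": 0,"ay": 1,"az": 0},{"tx": 0,"ty": 0,"tz": 0,"ax": 0,"ay": 1,"az": 0},{"tx": 0,"ty": 0,"tz": 0,"ax": 0,"ay": 1,"az": 0},{"tx": 0,"ty": 0,"tz": 0,"ax": 0,"ay": 1,"az": 0},{"tx": 0,"ty": 0,"tz": 0,"ax": 0,"ay": 1,"az": 0},{"tx": 0,"ty": 0,"tz": 0,"ax": 0,"ay": 1,"az": 0},{"tx": 0,"ty": 0,"tz": 0,"ax": 0,"ay": 1,"az": 0},{"tx": 0,"ty": 0,"tz": 0,"ax": 0,"ay": 1,"az": 0},{"tx": 0,"ty": 0,"tz": 0,"ax": 0,"ay": 1,"az": 0}]}}

```text
clock: 23.72
tool_pos: [430.4, 172.7, 344.2]
tcp_rot: [-180.0, -59.6, -3.0]
contact_force: [0.6, -0.2, -0.2]
width: 0.5
gripper_force: 0.0
```

```bash
python3 -c "
from rig import manip
s=manip.read_state();print(s['clock'],s['tool_pos'],s['tcp_rot'],s['joint_pos'])"
```

```text
23.725 [430.36827573 172.7349163  344.24271115] [-179.99128151  -59.58962108   -2.98456915] [ 16.13813463 -14.21911208 121.76810199 -50.00200781  21.62984531
 147.88477506]
```

Request:
{"op": "send_rows", "data": {"moves": [{"tx": 0.265,"ty": -0.04,"tz": 0.452,"ax": 0,"ay": 0,"az": 0},{"tx": 0.265,"ty": -0.04,"tz": 0.452,"ax": 0,"ay": 0,"az": 0},{"tx": 0.265,"ty": 0,"tz": 0.452,"ax": 0,"ay": 0,"az": 0},{"tx": 0.265,"ty": 0,"tz": 0.452,"ax": 0,"ay": 0,"az": 0},{"tx": -0.5,"ty": 0,"tz": 0.293,"ax": 0,"ay": 0,"az": 0},{"tx": -0.5,"ty": 0,"tz": 0.293,"ax": 0,"ay": 0,"az": 0},{"tx": -0.5,"ty": 0,"tz": 0.293,"ax": 0,"ay": 0,"az": 0},{"tx": -0.5,"ty": 0,"tz": 0.293,"ax": 0,"ay": 0,"az": 0},{"tx": 0,"ty": 0,"tz": 0,"ax": 0,"ay": 0,"az": 0}]}}

```text
clock: 24.85
tool_pos: [538.1, 153.2, 262.6]
tcp_rot: [179.1, -56.4, -0.9]
contact_force: [0.1, -0.1, -0.2]
width: 0.4
gripper_force: 0.0
```

```bash
python3 -c "
from rig import manip
s=manip.read_state();print(s['clock'],s['tool_pos'],s['tcp_rot'],s['joint_pos'])"
```

```text
24.85 [538.08869651 153.17138192 262.5835573 ] [179.13663732 -56.38238917  -0.91299712] [  7.37188922   3.90194033 117.31685035 -70.60888091   8.2217442
 165.04085249]
```

Joint limits were reached near the wrist singularity. I'll back the tilt off, turn the yaw to the other side, and tilt up again so the wrist flips.

Request:
{"op": "send_rows", "data": {"moves": [{"tx": 0,"ty": 0,"tz": 0,"ax": 0,"ay": -1,"az": 0},{"tx": 0,"ty": 0,"tz": 0,"ax": 0,"ay": -1,"az": 0},{"tx": 0,"ty": 0,"tz": 0,"ax": 0,"ay": -1,"az": 0},{"tx": 0,"ty": 0,"tz": 0,"ax": 0,"ay": -1,"az": 0},{"tx": 0,"ty": 0,"tz": 0,"ax": 0,"ay": -0.5,"az": 0},{"tx": 0,"ty": 0,"tz": 0,"ax": 0.5,"ay": 0,"az": -0.87},{"tx": 0,"ty": 0,"tz": 0,"ax": 0.5,"ay": 0,"az": -0.87},{"tx": 0,"ty": 0,"tz": 0,"ax": 0.5,"ay": 0,"az": -0.87},{"tx": 0,"ty": 0,"tz": 0,"ax": 0,"ay": 0,"az": 0}]}}

```text
clock: 25.98
tool_pos: [540.7, 143.6, 265.6]
tcp_rot: [175.4, -36.1, 17.1]
contact_force: [0.0, 0.5, 0.6]
width: 0.8
gripper_force: 0.0
```

```bash
cat > st.py <<'E'
from rig import manip
import numpy as np
np.set_printoptions(suppress=True,precision=1)
s=manip.read_state();print(s['clock'],s['tool_pos'],s['tcp_rot'],s['joint_pos'],s['contact_force'])
E
python3 st.py
```

```text
25.975 [540.7 143.6 265.6] [175.4 -36.1  17.1] [  0.5   4.8 105.3   9.4  34.2  68.8] [0.  0.5 0.6]
```

Request:
{"op": "send_rows", "data": {"moves": [{"tx": 0,"ty": 0,"tz": 0,"ax": 0,"ay": 0.55,"az": 0},{"tx": 0,"ty": 0,"tz": 0,"ax": 0,"ay": 0.55,"az": 0},{"tx": 0,"ty": 0,"tz": 0,"ax": 0,"ay": 0.55,"az": 0},{"tx": 0,"ty": 0,"tz": 0,"ax": 0,"ay": 0.55,"az": 0},{"tx": 0,"ty": 0,"tz": 0,"ax": 0,"ay": 0.55,"az": 0},{"tx": 0,"ty": 0,"tz": 0,"ax": 0,"ay": 0.55,"az": 0},{"tx": 0,"ty": 0,"tz": 0,"ax": 0,"ay": 0.55,"az": 0},{"tx": 0,"ty": 0,"tz": 0,"ax": 0,"ay": 0.55,"az": 0},{"tx": 0,"ty": 0,"tz": 0,"ax": 0,"ay": 0.55,"az": 0},{"tx": 0,"ty": 0,"tz": 0,"ax": 0,"ay": 0.55,"az": 0}]}}

```text
clock: 27.22
tool_pos: [539.8, 148.2, 264.9]
tcp_rot: [172.5, -65.5, 22.1]
contact_force: [-0.1, 0.4, 0.5]
width: 0.4
gripper_force: 0.0
```

```bash
python3 st.py
```

```text
27.225 [539.8 148.2 264.9] [172.5 -65.5  22.1] [ -4.    2.8 124.7 126.   20.2 -48.7] [-0.1  0.4  0.5]
```

```bash
cat > pl.py <<'E'
import sys,numpy as np
from scipy.spatial.transform import Rotation as Ro
from rig import manip
s=manip.read_state();R=Ro.from_euler("xyz",s["tcp_rot"],degrees=True).as_matrix()
np.set_printoptions(suppress=True,precision=3)
print(s["tool_pos"].round(1),"tool axes\n",R)
for a in sys.argv[1:]:
    d=np.array(eval(a),float);print(a,"units",R.T@d/50)
E
python3 pl.py "[-12,2,0]" "[0,0,-178]" "[0,0,10]" "[10,0,0]"
```

```text
[539.8 148.2 264.9] tool axes
 [[ 0.384  0.262  0.885]
 [ 0.156 -0.963  0.218]
 [ 0.91   0.054 -0.411]]
[-12,2,0] units [-0.086 -0.102 -0.204]
[0,0,-178] units [-3.24  -0.194  1.463]
[0,0,10] units [ 0.182  0.011 -0.082]
[10,0,0] units [0.077 0.052 0.177]
```

Request:
{"op": "send_rows", "data": {"moves": [{"tx": -0.086,"ty": -0.1,"tz": -0.2,"ax": 0,"ay": 0,"az": 0},{"tx": -0.54,"ty": -0.03,"tz": 0.244,"ax": 0,"ay": 0,"az": 0},{"tx": -0.54,"ty": -0.03,"tz": 0.244,"ax": 0,"ay": 0,"az": 0},{"tx": -0.54,"ty": -0.03,"tz": 0.244,"ax": 0,"ay": 0,"az": 0},{"tx": -0.54,"ty": -0.03,"tz": 0.244,"ax": 0,"ay": 0,"az": 0},{"tx": 0,"ty": 0,"tz": 0,"ax": 0,"ay": 0,"az": 0}]}}

```text
clock: 27.98
tool_pos: [527.1, 149.9, 144.1]
tcp_rot: [172.9, -65.1, 21.8]
contact_force: [-0.0, 0.0, 0.2]
width: 0.3
gripper_force: 0.0
```

```bash
python3 st.py; python3 pl.py "[0,0,-10]" "[-10,0,0]" "[0,10,0]"
```

```text
27.975 [527.1 149.9 144.1] [172.9 -65.1  21.8] [ -3.9  19.4 132.1 153.4  38.8 -79.7] [-0.   0.   0.2]
[527.1 149.9 144.1] tool axes
 [[ 0.39   0.265  0.882]
 [ 0.156 -0.963  0.22 ]
 [ 0.907  0.052 -0.417]]
[0,0,-10] units [-0.181 -0.01   0.083]
[-10,0,0] units [-0.078 -0.053 -0.176]
[0,10,0] units [ 0.031 -0.193  0.044]
```

Request:
{"op": "send_rows", "data": {"moves": [{"tx": -0.5,"ty": -0.03,"tz": 0.23,"ax": 0,"ay": 0,"az": 0},{"tx": -0.5,"ty": -0.03,"tz": 0.23,"ax": 0,"ay": 0,"az": 0},{"tx": 0.13,"ty": 0.09,"tz": 0.3,"ax": 0,"ay": 0,"az": 0},{"tx": 0.13,"ty": 0.09,"tz": 0.3,"ax": 0,"ay": 0,"az": 0},{"tx": 0.13,"ty": 0.09,"tz": 0.3,"ax": 0,"ay": 0,"az": 0},{"tx": 0,"ty": 0,"tz": 0,"ax": 0,"ay": 0,"az": 0}]}}

```text
clock: 28.72
tool_pos: [580.1, 149.3, 92.4]
tcp_rot: [172.3, -65.5, 22.3]
contact_force: [-0.5, 0.2, -0.3]
width: 0.4
gripper_force: 0.0
```

```bash
python3 st.py; python3 pl.py "[0,0,10]" "[10,0,0]" "[0,10,0]"
```

```text
28.725 [580.1 149.3  92.4] [172.3 -65.5  22.3] [ -3.4  31.8 124.6 156.8  43.6 -83.6] [-0.5  0.2 -0.3]
[580.1 149.3  92.4] tool axes
 [[ 0.383  0.264  0.885]
 [ 0.157 -0.963  0.219]
 [ 0.91   0.055 -0.41 ]]
[0,0,10] units [ 0.182  0.011 -0.082]
[10,0,0] units [0.077 0.053 0.177]
[0,10,0] units [ 0.031 -0.193  0.044]
```

Request:
{"op": "send_rows", "data": {"moves": [{"tx": 0.09,"ty": 0.005,"tz": -0.041,"ax": 0,"ay": 0,"az": 0},{"tx": 0.09,"ty": 0.005,"tz": -0.041,"ax": 0,"ay": 0,"az": 0},{"tx": 0.09,"ty": 0.005,"tz": -0.041,"ax": 0,"ay": 0,"az": 0},{"tx": 0.09,"ty": 0.005,"tz": -0.041,"ax": 0,"ay": 0,"az": 0}]}}

```text
clock: 29.22
tool_pos: [578.7, 148.6, 110.1]
tcp_rot: [172.3, -65.3, 22.2]
contact_force: [0.1, 0.5, -2.5]
width: 0.5
gripper_force: 1.2
```

Request:
{"op": "send_rows", "data": {"moves": [{"tx": 0.18,"ty": 0.011,"tz": -0.082,"ax": 0,"ay": 0,"az": 0},{"tx": 0.18,"ty": 0.011,"tz": -0.082,"ax": 0,"ay": 0,"az": 0},{"tx": 0.18,"ty": 0.011,"tz": -0.082,"ax": 0,"ay": 0,"az": 0},{"tx": 0,"ty": 0,"tz": 0,"ax": 0,"ay": 0,"az": 0}]}}

```text
clock: 29.72
tool_pos: [579.7, 148.6, 141.5]
tcp_rot: [172.1, -65.5, 22.5]
contact_force: [-0.7, 0.9, 0.0]
width: 0.5
gripper_force: 0.0
```

```bash
cat > sash.py <<'E'
from h import *
import sys
np.set_printoptions(suppress=True,precision=2)
S=manip.snapshot("scene");T=manip.snapshot("top");pickle.dump((S,T),open(sys.argv[1],"wb"))
S0,T0=pickle.load(open("s8.pkl","rb"))
def red(I,x0,x1,y0,y1):
    r=cv2.cvtColor(I,cv2.COLOR_BGR2HSV);m=(cv2.inRange(r,(0,150,60),(6,255,255))|cv2.inRange(r,(174,150,60),(180,255,255)))[y0:y1,x0:x1]
    n,l,q,c=cv2.connectedComponentsWithStats(m);return [(q[i]+[x0,y0,0,0,0],c[i]+[x0,y0]) for i in range(1,n) if q[i,4]>12]
A=red(S0["image"],405,450,170,245);B=red(S["image"],405,450,170,245);print(B)
a=max(A,key=lambda k:k[0][4])[1];b=max(B,key=lambda k:k[0][4])[1]
p0=np.array([*onz(S,a,149)[:2],149]) # back pointer at 149 when shut
# rise by matching centroid v
from scipy.optimize import brentq
print("rise", brentq(lambda h:proj(S,[p0+[0,0,h]])[0,1]-b[1],-20,180), "u err",proj(S,[p0])[0]-a)
print("p0",p0, "top red",red(T["image"],195,225,200,222),red(T0["image"],195,225,200,222))
E
python3 sash.py s9.pkl
```

```text
[(array([420, 214,  10,   8,  53]), array([424.42, 217.28])), (array([405, 233,   7,   9,  35]), array([407.71, 237.14]))]
rise 40.68582662504889 u err [-0.  0.]
p0 [635.81 252.27 149.  ] top red [(array([201, 205,  14,   7,  78]), array([207.77, 208.22]))] [(array([205, 208,  14,   7,  73]), array([211.9, 211.1]))]
```

```bash
python3 - <<'E'
from h import *
np.set_printoptions(suppress=True,precision=1)
S,T=pickle.load(open("s9.pkl","rb"))
u=np.array([.9986,-.0529]);v=np.array([.0529,.9986]);lip=np.array([558.6,122.2])
def aty(px,Y):
    c,d=ray(S,px);t=(Y-(c[:2]-lip)@v)/(d[:2]@v);p=c+d*t;return (p[:2]-lip)@u,p[2]
for px,Y in(((434,202),144),((433,201.8),144),((442.5,196.7),186),((443,196.5),186),((428.5,199.5),144)):print(px,Y,aty(px,Y))
# shut pointer tip (back, right end) s8: right end ~ (428.5,229.3), y=150
S0,_=pickle.load(open("s8.pkl","rb"));print("ptr tip",aty((428.3,229.8),150),aty((428.3,229.0),150))
r=cv2.cvtColor(T["image"],cv2.COLOR_BGR2HSV);m=cv2.inRange(r,(20,120,60),(34,255,255));
M=np.zeros_like(m);M[175:225,165:205]=m[175:225,165:205];n,l,q,c=cv2.connectedComponentsWithStats(M);print(q[1:])
I=S["image"].astype(int)
def ch(p):
    b,g,r=p
    if r<70 and g<70:return'#'
    if r>1.4*b and g>1.3*b:return'Y' if r>200 else'y'
    if r>1.6*g:return'R'
    if b>1.3*r:return'B'
    return'.' if r<140 else '+'
for w in range(188,226):print(w,"".join(ch(I[w,x]) for x in range(405,450)))
E
```

```text
(434, 202) 144 (np.float64(85.46022524193877), np.float64(235.41289891517658))
(433, 201.8) 144 (np.float64(82.65555580780573), np.float64(234.93951568394937))
(442.5, 196.7) 186 (np.float64(84.62415153340089), np.float64(233.5526454661035))
(443, 196.5) 186 (np.float64(85.91690396722949), np.float64(234.59214618840008))
(428.5, 199.5) 144 (np.float64(69.4163202109034), np.float64(236.57795886611962))
ptr tip (np.float64(77.00502628608345), np.float64(147.75823515182117)) (np.float64(76.6919135204729), np.float64(150.07331216299713))
[[178 200  21  10 137]]
188 .+++++++++++.................................
189 ++++++++++++.................................
190 ++++++++++++.yy+................yy...........
191 ++++++++++.+yyy+................yYYYy........
192 ++++++++.....yy................+YYYYYYy......
193 ..............................+yyYYYYy.......
194 .............y..............+yyyyyYYyy.......
195 ...........................yyyyyyyyyyy.......
196 .........................+yyyyyyyyyyyy.......
197 ..........................yyyyyyyyyy##.......
198 ...........y.............yyyyyyy
[... 663 characters left out ...]

212 ............BBB#B####........................
213 ............B########RR......................
214 ..........BB########RRRRR....................
215 .........BBB######RRRRRRRR...................
216 .......B#########RRRRRRRRR...................
217 ......BBBB#####RRRRRRRRRRR...................
218 ....BB########RRRRRRRRRRR....................
219 ...BBB########RRRRRRRRR......................
220 .BBBB#########RRRRRRRR.......................
221 BBB##############RRR.........................
222 BB#################..........................
223 ###################..........................
224 #################............................
225 ################.............................
```

Request:
{"op": "send_rows", "data": {"moves": [{"tx": 0.09,"ty": 0.005,"tz": -0.041,"ax": 0,"ay": 0,"az": 0},{"tx": 0.09,"ty": 0.005,"tz": -0.041,"ax": 0,"ay": 0,"az": 0},{"tx": 0.09,"ty": 0.005,"tz": -0.041,"ax": 0,"ay": 0,"az": 0},{"tx": 0.09,"ty": 0.005,"tz": -0.041,"ax": 0,"ay": 0,"az": 0},{"tx": 0.09,"ty": 0.005,"tz": -0.041,"ax": 0,"ay": 0,"az": 0},{"tx": 0.09,"ty": 0.005,"tz": -0.041,"ax": 0,"ay": 0,"az": 0},{"tx": 0.09,"ty": 0.005,"tz": -0.041,"ax": 0,"ay": 0,"az": 0},{"tx": 0.04,"ty": 0.002,"tz": -0.018,"ax": 0,"ay": 0,"az": 0},{"tx": 0,"ty": 0,"tz": 0,"ax": 0,"ay": 0,"az": 0}]}}

```text
clock: 30.95
tool_pos: [579.1, 148.8, 177.1]
tcp_rot: [172.2, -65.4, 22.3]
contact_force: [-0.1, -0.1, -0.1]
width: 0.4
gripper_force: 0.3
```

```bash
python3 sash.py s10.pkl
```

```text
[(array([421, 203,  11,   8,  55]), array([425.82, 206.16])), (array([405, 232,   7,  10,  49]), array([407.51, 236.14]))]
rise 72.94828207105832 u err [-0.  0.]
p0 [635.81 252.27 149.  ] top red [(array([198, 203,  14,   6,  79]), array([204.75, 205.56]))] [(array([205, 208,  14,   7,  73]), array([211.9, 211.1]))]
```

Request:
{"op": "send_rows", "data": {"moves": [{"tx": 0.036,"ty": 0.002,"tz": -0.0165,"ax": 0,"ay": 0,"az": 0},{"tx": 0.036,"ty": 0.002,"tz": -0.0165,"ax": 0,"ay": 0,"az": 0},{"tx": 0.036,"ty": 0.002,"tz": -0.0165,"ax": 0,"ay": 0,"az": 0},{"tx": 0.036,"ty": 0.002,"tz": -0.0165,"ax": 0,"ay": 0,"az": 0},{"tx": 0.036,"ty": 0.002,"tz": -0.0165,"ax": 0,"ay": 0,"az": 0},{"tx": 0.036,"ty": 0.002,"tz": -0.0165,"ax": 0,"ay": 0,"az": 0},{"tx": 0,"ty": 0,"tz": 0,"ax": 0,"ay": 0,"az": 0},{"tx": 0,"ty": 0,"tz": 0,"ax": 0,"ay": 0,"az": 0}]}}

```text
clock: 32.05
tool_pos: [579.0, 148.9, 188.8]
tcp_rot: [172.2, -65.4, 22.3]
contact_force: [-0.4, 0.1, -0.4]
width: 0.3
gripper_force: 0.2
```

```bash
python3 sash.py s11.pkl; python3 - <<'E'
from h import *
S,T=pickle.load(open("s11.pkl","rb"));w=manip.snapshot("wrist");pickle.dump(w,open("w11.pkl","wb"));cv2.imwrite("pics/w11.png",w["image"])
o=np.zeros((480,800,3),np.uint8);o[:,:500]=w["image"][:480,:500];o[:300,500:]=cv2.resize(S["image"][182:222,410:450],(300,300),interpolation=cv2.INTER_CUBIC)
cv2.imwrite("pics/c11.png",o)
E
```

```text
[(array([422, 198,  11,   9,  57]), array([426.67, 201.84])), (array([405, 232,   7,  10,  49]), array([407.51, 236.14]))]
rise 85.2415980266202 u err [-0.  0.]
p0 [635.81 252.27 149.  ] top red [(array([196, 201,  15,   7,  80]), array([203.15, 204.32]))] [(array([205, 208,  14,   7,  73]), array([211.9, 211.1]))]
```

View pics/c11.png

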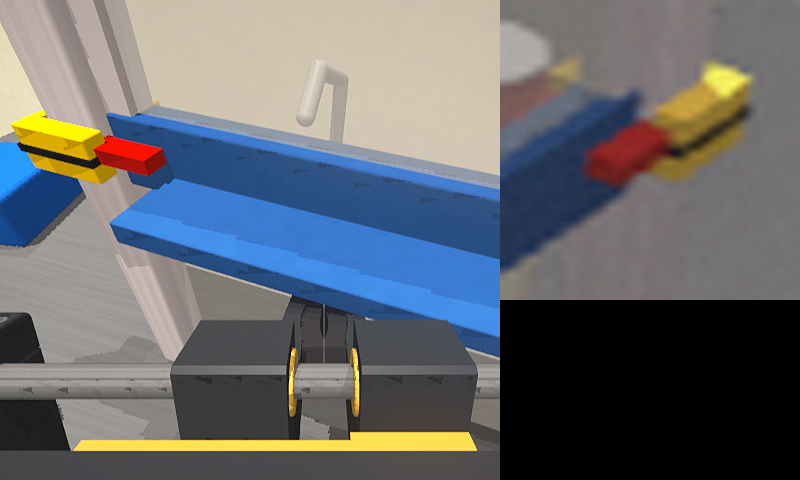

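The wrist view shows the red pointer (97–165, 137–177) next to the collar, whose black line ends at about (103,163). Both are close to level, so I'll refine numerically.

```bash
python3 - <<'E'
from h import *
np.set_printoptions(suppress=True,precision=1)
s=pickle.load(open("w11.pkl","rb"));I=s["image"].astype(int)
def ch(p):
    b,g,r=p
    if max(p)<75:return'#'
    if r>1.4*b and g>1.3*b:return'Y' if r>220 else'y'
    if r>1.6*g:return'R' if r>170 else 'r'
    if b>1.3*r:return'B'
    return'.'
for w in range(126,186,2):print(w,"".join(ch(I[w,x]) for x in range(60,172)))
E
```

```text
126 YYYYYYYYYYYYYYYYYYYYYYYY..........................BBBBBBBBBBBBBBBBBBBBBBBBBBBBBBBBBBBBBBBBBBBBBBBBBBBBBBBBBBBBBB
128 YYYYYYYYYYYYYYYYYYYYYYYYYYYYYYYYY..................BBBBBBBBBBBBBBBBBBBBBBBBBBBBBBBBBBBBBBBBBBBBBBBBBBBBBBBBBBBBB
130 YYYYYYYYYYYYYYYYYYYYYYYYYYYYYYYYYYYYYYYY............BBBBBBBBBBBBBBBBBBBBBBBBBBBBBBBBBBBBBBBBBBBBBBBBBBBBBBBBBBBB
132 YYYYYYYYYYYYYYYYYYYYYYYYYYYYYYYYYYYYYYYYyy...........BBBBBBBBBBBBBBBBBBBBBBBBBBBBBBBBBBBBBBBBBBBBBBBBBBBBBBBBBBB
134 YYYYYYYYYYYYYYYYYYYYYYYYYYYYYYYYYYYYyyyyyy...........BBBBBBBBBBBBBBBBBBBBBBBBBBBBBBBBBBBBBBBBBBBBBBBBBBBBBBBBBBB
136 YYYYYYYYYYYYYYYYYYYYYYYYYYYYYYYYyyyyyyyyyyy...ryYyrrrRrBBBBBBBBBBBBBBBBBBBBBBBBBBBBBBBBBBBBBBBBBBBBBBBBBBBBBBBBB
138 yyyYYYYYYYYYYYYYYYYYYYYYYYYYyyyyyyyyyyyyyyyyYYYYYYYYYYYYRRRrrBBBBBBBBBBBBBBBBBBBBBBBBBBBBBBBBBBBBBBBBBBBBBBBBBBB
140 YYYYYyyyyyyyYYYYYYYYYYYYYyyyyyyyyyyyyyyyyyyyyYYYYYYYYYYYYYYYYYYYYRRRr.BBBBBBBBBBBBBBBBBBBBBBBBBBBBBBBBBBBBBBBBBB
142 YyyYYYyyyyyyyyyyyyyyyyyyyyyyyyyyyyyyyyyyyyyyyryyyYYYYYYYYYYYYYYYYYYYYYYYYRRRrrBBBBBBBBBBBBBBBBBBBBBBBBBBBBBBBBBB
144 YYYYYYYyyyyyyyyyyyyyyyyyyyyyyyyyyyyyyyyyyYY
[... 1709 characters left out ...]
74 ..yyyyyyyyyyyyyyyyYYYYyyyyyyyyyyyyYyyyyyyyyyyyyyyyyyyyyyy...........BBBBBBBBBBB.rrrrryyyyyr.BBBBBBBBBBBBBBBBBBBB
176 BBBBBBBB.yyyyYYYYYyyyyyyyyyyyyyyyyyYyyyyyyyyyyyyyyyyy................BBBBBBBBBBBBBBBBBBrrBBBBBBBBBBBBBBBBBBBBBBB
178 BBBBBBBBBBBBBBB..yyyyYYyyyyyyyyyyyyyyyyyyyyyyyyyyy....................BBBBBBBBBBBBBBBBBBBBBBBBBBBBBBBBBBBBBBBBBB
180 BBBBBBBBBBBBBBBBBB......yyyyyYYyyyyyyyyyyyyyyyy........................BBBBBBBBBBBBBBBBBBBBBBBBBBBBBBBBBBBBBBBBB
182 BBBBBBBBBBBBBBBBBBB.............yyyyYYYyyyyy............................BBBBBBBBBBBBBBBBBBBBBBBBBBBBBBBBBBBBBBBB
184 BBBBBBBBBBBBBBBBBBBB...................yy....................................BBBBBBBBBBBBBBBBBBBBBBBBBBBBBBBBBBB
```

```bash
python3 - <<'E'
from h import *
from scipy.optimize import least_squares
np.set_printoptions(suppress=True,precision=2)
s=pickle.load(open("w11.pkl","rb"));S,T=pickle.load(open("s11.pkl","rb"))
u=np.array([.9986,-.0529]);v=np.array([.0529,.9986]);lip=np.array([558.6,122.2])
W=lambda x,y,z:np.array([*(lip+u*x+v*y),z])
print("proj W(20,144,235+-12)",proj(s,[W(20,144,247),W(20,144,235),W(20,144,223),W(34,144,235),W(20,134,235)]))
# fit collar front-right edge pos (x,y,zline) in wrist frame: top, line, bottom
f=lambda p:(proj(s,[W(p[0],p[1],p[2]+d) for d in(12,0,-12)])-[[85,139.5],[92.5,164.3],[100,184]]).ravel()
r=least_squares(f,[20,144,235]);print("collar wrist",r.x,"res",r.fun)
# same plus pointer left front edge: +-4 mm
g=lambda p:(proj(s,[W(p[0],p[1],p[2]+d) for d in(4,-4)])-[[94.5,149.5],[100,165.3]]).ravel()
q=least_squares(g,[34,142,235]);print("pointer wrist free",q.x,q.fun)
for dx in(8,14,20):
    g=lambda p:(proj(s,[W(r.x[0]+dx,p[0],p[1]+d) for d in(4,-4)])-[[94.5,149.5],[100,165.3]]).ravel()
    q=least_squares(g,[142,235]);print("dx",dx,"ptr y,z",q.x,"z-line",q.x[1]-r.x[2],"gap",r.x[1]-q.x[0],q.fun)
# collar's left front edge for width check
print("scene back: tip vs line"); 
I=T["image"].astype(int)
def ch(p):
    b,gg,rr=p
    if rr>1.4*b and gg>1.3*b:return'Y' if rr>200 else 'y'
    if rr>1.6*gg:return'R'
    if b>1.3*rr:return'B'
    return'#' if max(p)<75 else '.'
for w in range(182,222):print(w,"".join(ch(I[w,x]) for x in range(170,230)))
E
```

```text
proj W(20,144,235+-12) [[ 76.28 144.62]
 [ 87.51 169.19]
 [ 97.64 191.35]
 [110.82 155.24]
 [105.79 173.9 ]]
collar wrist [ 32.85 156.62 228.34] res [-2.01  1.29  0.35 -1.06  1.84 -0.31]
pointer wrist free [ 28.52 146.22 236.05] [-0.5   0.21  0.52 -0.22]
dx 8 ptr y,z [162.54 226.16] z-line -2.183762189094722 gap -5.915757870271875 [-0.16  0.98  0.19 -1.04]
dx 14 ptr y,z [170.48 221.34] z-line -6.9996498479956415 gap -13.860527743906488 [-0.02  1.3   0.05 -1.38]
dx 20 ptr y,z [178.43 216.52] z-line -11.816540255224538 gap -21.80573560879887 [ 0.11  1.59 -0.08 -1.69]
scene back: tip vs line
182 ............................................................
183 ............................................................
184 ............................................................
185 ............................................................
186 ............................................................
187 ............................................................
188 ............................................................
189 .............................................
[... 1395 characters left out ...]
..............................BBBBBBBBBBBBBBBBBBBB
212 ........................................BBBBBBBBBBBBBBBBBBBB
213 ........................................BBBBBBBBBBBBBBBBBBBB
214 ........................................BBBBBBBBBBBBBBBBBBBB
215 ........................................BBBBBBBBBBBBBBBBBBBB
216 ........................................BBBBBBBBBBBBBBBBBBBB
217 ........................................BBBBBBBBBBBBBBBBBBBB
218 .......................................BBBBBBBBBBBBBBBBBBBBB
219 .......................................BBBBBBBBBBBBBBBBBBBBB
220 .......................................BBBBBBBBBBBBBBBBBBBBB
221 ........................................BBBBBBBBBBBBBBBBBBBB
```

Wrist and scene both put the pointer about 2 mm above the line. I'll withdraw, take a second wrist viewpoint for parallax, then mend it from above.

Request:
{"op": "send_rows", "data": {"moves": [{"tx": -0.07,"ty": -0.004,"tz": 0.033,"ax": 0,"ay": 0,"az": 0},{"tx": -0.14,"ty": -0.1,"tz": -0.32,"ax": 0,"ay": 0,"az": 0},{"tx": -0.14,"ty": -0.1,"tz": -0.32,"ax": 0,"ay": 0,"az": 0},{"tx": -0.14,"ty": -0.1,"tz": -0.32,"ax": 0,"ay": 0,"az": 0},{"tx": -0.14,"ty": -0.1,"tz": -0.32,"ax": 0,"ay": 0,"az": 0},{"tx": 0,"ty": 0,"tz": 0,"ax": 0,"ay": 0,"az": 0},{"tx": 0,"ty": 0,"tz": 0,"ax": 0,"ay": 0,"az": 0}]}}

```text
clock: 33.08
tool_pos: [507.0, 149.8, 184.8]
tcp_rot: [172.2, -65.4, 22.3]
contact_force: [0.1, 0.1, 0.1]
width: 0.3
gripper_force: 0.0
```

```bash
python3 sash.py s12.pkl; python3 st.py;  python3 - <<'E'
from h import *
s=manip.snapshot("wrist");pickle.dump(s,open("w12.pkl","wb"));I=s["image"].astype(int)
print(-s["R"].T@s["t"])
hsv=cv2.cvtColor(s["image"],cv2.COLOR_BGR2HSV)
m=cv2.inRange(hsv,(20,150,80),(34,255,255));n,l,q,c=cv2.connectedComponentsWithStats(m);print(q[1:][q[1:,4]>60])
m=cv2.inRange(hsv,(0,170,60),(6,255,255));n,l,q,c=cv2.connectedComponentsWithStats(m);R=q[1:][q[1:,4]>60];print(R)
b=R[np.argmax(R[:,4])];
def ch(i):
    h,S,v=hsv[i];b,g,r=I[i]
    if v<75:return'#'
    if S>120 and h<8:return'R' if v>190 else 'r'
    if S>120 and 15<h<35:return'Y' if v>225 else 'y'
    if b>1.3*r:return'B'
    return'.'
x0=max(0,b[0]-45)
for w in range(b[1]-8,b[1]+b[3]+14,2):print(w,"".join(ch((w,x)) for x in range(x0,min(640,b[0]+b[2]+4))))
print(x0)
E
```

```text
[(array([422, 198,  11,   9,  57]), array([426.67, 201.84])), (array([405, 232,   7,  10,  49]), array([407.51, 236.14]))]
rise 85.2415980266202 u err [-0.  0.]
p0 [635.81 252.27 149.  ] top red [(array([196, 201,  15,   7,  80]), array([203.15, 204.32]))] [(array([205, 208,  14,   7,  73]), array([211.9, 211.1]))]
33.175 [507.  149.8 184.7] [172.2 -65.4  22.3] [ -4.1  10.5 133.8 149.   32.8 -74.3] [ 0.2  1.  -0.2]
[408.37373647 131.62434411 318.14402317]
[[ 115   62   71   38 1561]
 [ 123   95   69   25  886]
 [ 289  348    9   69  278]
 [ 351  348    8   68  239]
 [  74  433  403   18 4827]]
[[180  83  52  28 927]
 [  0 248  15  46 418]
 [ 59 336  24  27 311]]
75 YYYYYYYYYYYYYYYYYYYYYYYYYYYYYYYYYYYYYYYYYY..............BBBBBBBBBBBBBBBBBBBBBBBBBBBBBBBBBBBBBBBBBBBBB
77 yyyyYYYYYYYYYYYYYYYYYYYYYYYYYYYYYYYYYYYYYYYYYYYYYy......BBBBBBBBBBBBBBBBBBBBBBBBBBBBBBBBBBBBBBBBBBBBB
79 yyyyyyyyyyyyyyyYYYYYYYYYYYYYYYYYYYYYYYYYYYYYYYyyyy......BBBBBBBBBBBBBBBBBBBBBBBBBBBBBBBBBBBBBBBBBBBBB
81 yyyyyyyyyyyyyyyyyyyyyyyyyyYYYYYYYYYYYYYYYYyyyyyyyyy......BBBBBBBBBBBBBBBBBBBBBBBBBBBBBBBBBBBBBBBBBBBB
83 yyyyyy
[... 1511 characters left out ...]
yyyyyyyyyyyyyyyy.....BBBBBBBBBBBBBBBBBBBBBBB...BBBBBBBBBBBBB
113 .............yyyyyyyyyyyyyyyyyyyyyyyyyyyyyyyyyyyyyyyyyyyy......BBBBBBBBBBBBBBBBBBBBBBBBBBBBBBBBBBBBBB
115 ......................yyyyyyyyyyyyyyyyyyyyyyyyyyyyyyyyy........BBBBBBBBBBBBBBBBBBBBBBBBBBBBBBBBBBBBBB
117 ................................yyyyyyyyyyyyyyyyyyyy............BBBBBBBBBBBBBBBBBBBBBBBBBBBBBBBBBBBBB
119 .........................................yyyyyyyy...............BBBBBBBBBBBBBBBBBBBBBBBBBBBBBBBBBBBBB
121 ................................................................BBBBBBBBBBBBBBBBBBBBBBBBBBBBBBBBBBBBB
123 .................................................................BBBBBBBBBBBBBBBBBBBBBBBBBBBBBBBBBBBB
135
```

```bash
python3 - <<'E'
from h import *
np.set_printoptions(suppress=True,precision=1)
a=pickle.load(open("w11.pkl","rb"));b=pickle.load(open("w12.pkl","rb"))
u=np.array([.9986,-.0529]);v=np.array([.0529,.9986]);lip=np.array([558.6,122.2])
for nm,p,q in(("line corner",(91.3,165),(177.5,102.8)),("ptr mid",(97.3,157.3),(181.7,97)),("ptr mid alt",(97,157),(181.7,97.3))):
    X,e=tri(a,p,b,q);d=X[:2]-lip;print(nm,d@u,d@v,X[2],"err",e)
# fixed depth: collar x-front equal 19..24, pointer +2..3, per single view b
def aty(s,px,X):
    c,d=ray(s,px);t=(X-(c[:2]-lip)@u)/(d[:2]@u);p=c+d*t;return (p[:2]-lip)@v,p[2]
for X in(20,24,28):
  for dx in(1,2.5,4):
    print(X,dx,[ (round(float(aty(s,c,X)[0]-aty(s,p,X+dx)[0]),1),round(float(aty(s,p,X+dx)[1]-aty(s,c,X)[1]),1)) for s,c,p in((a,(91.3,165),(97.3,157.3)),(b,(177.5,102.8),(181.7,97)))])
E
```

```text
line corner 26.07646040353945 148.90196425169853 232.8000540859403 err 0.08727013234704974
ptr mid 29.756480825791304 147.8534093388219 235.24637748391768 err 0.16402668943816004
ptr mid alt 30.00444972937438 148.19527692499992 235.06304029898277 err 0.13881231969377864
20 1 [(4.3, 4.3), (3.1, 3.6)]
20 2.5 [(2.3, 3.1), (1.8, 2.9)]
20 4 [(0.3, 1.8), (0.6, 2.2)]
24 1 [(4.5, 4.5), (3.2, 3.7)]
24 2.5 [(2.5, 3.3), (1.9, 3.0)]
24 4 [(0.5, 2.1), (0.7, 2.3)]
28 1 [(4.7, 4.7), (3.2, 3.8)]
28 2.5 [(2.7, 3.5), (2.0, 3.1)]
28 4 [(0.8, 2.3), (0.8, 2.4)]
```

Two-view triangulation puts the line at z 232.8 and the pointer at 235.2, so the sash is 2.4 mm high. I'll push it down gently from above the lip.

Request:
{"op": "send_rows", "data": {"moves": [{"tx": 0.546,"ty": 0.033,"tz": -0.246,"ax": 0,"ay": 0,"az": 0},{"tx": 0.546,"ty": 0.033,"tz": -0.246,"ax": 0,"ay": 0,"az": 0},{"tx": 0.167,"ty": 0.115,"tz": 0.383,"ax": 0,"ay": 0,"az": 0},{"tx": 0.167,"ty": 0.115,"tz": 0.383,"ax": 0,"ay": 0,"az": 0},{"tx": 0.167,"ty": 0.115,"tz": 0.383,"ax": 0,"ay": 0,"az": 0},{"tx": 0,"ty": 0,"tz": 0,"ax": 0,"ay": 0,"az": 0},{"tx": 0,"ty": 0,"tz": 0,"ax": 0,"ay": 0,"az": 0}]}}

```text
clock: 34.1
tool_pos: [570.9, 149.8, 244.2]
tcp_rot: [172.3, -65.3, 22.3]
contact_force: [0.1, -0.1, 0.1]
width: 0.6
gripper_force: 0.0
```

```bash
python3 sash.py s13.pkl|head -2; python3 st.py; python3 pl.py "[0,0,-2]"
```

```text
[(array([422, 198,  11,   8,  56]), array([426.7 , 201.77])), (array([405, 232,   7,  10,  48]), array([407.44, 236.21]))]
rise 85.4516342429273 u err [-0.  0.]
34.2 [570.9 149.8 244.4] [172.2 -65.3  22.3] [ -3.3   9.  121.5 133.2  21.5 -56.1] [-0.4  0.8  0.7]
[570.9 149.8 244.4] tool axes
 [[ 0.386  0.262  0.884]
 [ 0.158 -0.963  0.217]
 [ 0.909  0.056 -0.413]]
[0,0,-2] units [-0.036 -0.002  0.017]
```

Request:
{"op": "send_rows", "data": {"moves": [{"tx": -0.036,"ty": -0.002,"tz": 0.017,"ax": 0,"ay": 0,"az": 0},{"tx": -0.036,"ty": -0.002,"tz": 0.017,"ax": 0,"ay": 0,"az": 0},{"tx": -0.036,"ty": -0.002,"tz": 0.017,"ax": 0,"ay": 0,"az": 0},{"tx": -0.036,"ty": -0.002,"tz": 0.017,"ax": 0,"ay": 0,"az": 0},{"tx": -0.036,"ty": -0.002,"tz": 0.017,"ax": 0,"ay": 0,"az": 0},{"tx": 0,"ty": 0,"tz": 0,"ax": 0,"ay": 0,"az": 0}]}}

```text
clock: 34.95
tool_pos: [571.6, 149.7, 234.4]
tcp_rot: [172.2, -65.3, 22.3]
contact_force: [-0.5, -0.1, 0.7]
width: 0.6
gripper_force: 0.0
```

```bash
python3 sash.py s14.pkl|head -2; python3 st.py
```

```text
[(array([422, 198,  11,   9,  57]), array([426.67, 201.84])), (array([405, 232,   7,  10,  49]), array([407.51, 236.14]))]
rise 85.2415980266202 u err [-0.  0.]
35.05 [571.7 149.7 234.6] [172.2 -65.4  22.3] [ -3.3  10.3 122.  136.3  22.8 -59.4] [-0.7  0.5  0.2]
```

Request:
{"op": "send_rows", "data": {"moves": [{"tx": -0.018,"ty": -0.001,"tz": 0.0085,"ax": 0,"ay": 0,"az": 0},{"tx": -0.018,"ty": -0.001,"tz": 0.0085,"ax": 0,"ay": 0,"az": 0}]}}

```text
clock: 35.3
tool_pos: [571.7, 149.7, 232.6]
tcp_rot: [172.2, -65.4, 22.3]
contact_force: [0.9, -0.5, 0.7]
width: 0.5
gripper_force: 0.0
```

Request:
{"op": "send_rows", "data": {"moves": [{"tx": -0.018,"ty": -0.001,"tz": 0.0085,"ax": 0,"ay": 0,"az": 0},{"tx": -0.018,"ty": -0.001,"tz": 0.0085,"ax": 0,"ay": 0,"az": 0}]}}

```text
clock: 35.55
tool_pos: [571.8, 149.8, 230.9]
tcp_rot: [172.2, -65.4, 22.3]
contact_force: [-0.3, 0.1, 2.4]
width: 0.6
gripper_force: 0.9
```

```bash
python3 sash.py s15.pkl|head -2; python3 st.py
```

```text
[(array([422, 199,  11,   8,  56]), array([426.54, 202.25])), (array([405, 232,   7,  10,  49]), array([407.51, 236.14]))]
rise 84.08702400270305 u err [-0.  0.]
35.65 [571.7 149.8 230.6] [172.2 -65.4  22.3] [ -3.3  10.8 122.2 137.4  23.3 -60.6] [0.2 0.5 1.7]
```

Contact made; it has come down about 1.1 mm. Another 1.2 mm.

Request:
{"op": "send_rows", "data": {"moves": [{"tx": -0.012,"ty": -0.001,"tz": 0.0055,"ax": 0,"ay": 0,"az": 0},{"tx": -0.011,"ty": -0.001,"tz": 0.005,"ax": 0,"ay": 0,"az": 0},{"tx": 0,"ty": 0,"tz": 0,"ax": 0,"ay": 0,"az": 0}]}}

```text
clock: 36.02
tool_pos: [571.7, 149.8, 229.3]
tcp_rot: [172.2, -65.4, 22.3]
contact_force: [0.4, -0.1, 2.0]
width: 0.5
gripper_force: 0.7
```

```bash
python3 sash.py s16.pkl|head -2; python3 st.py
```

```text
[(array([422, 199,  11,   8,  54]), array([426.63, 202.59])), (array([405, 232,   7,  10,  49]), array([407.51, 236.14]))]
rise 83.11637051583946 u err [-0.  0.]
36.125 [571.7 149.8 229.3] [172.2 -65.4  22.3] [ -3.3  10.9 122.3 137.8  23.5 -61. ] [-0.1  1.2  1.9]
```

Request:
{"op": "send_rows", "data": {"moves": [{"tx": 0.14,"ty": 0.008,"tz": -0.062,"ax": 0,"ay": 0,"az": 0},{"tx": 0.14,"ty": 0.008,"tz": -0.062,"ax": 0,"ay": 0,"az": 0},{"tx": -0.167,"ty": -0.115,"tz": -0.383,"ax": 0,"ay": 0,"az": 0},{"tx": -0.167,"ty": -0.115,"tz": -0.383,"ax": 0,"ay": 0,"az": 0},{"tx": -0.167,"ty": -0.115,"tz": -0.383,"ax": 0,"ay": 0,"az": 0},{"tx": -0.54,"ty": -0.033,"tz": 0.246,"ax": 0,"ay": 0,"az": 0},{"tx": -0.54,"ty": -0.033,"tz": 0.246,"ax": 0,"ay": 0,"az": 0},{"tx": 0,"ty": 0,"tz": 0,"ax": 0,"ay": 0,"az": 0},{"tx": 0,"ty": 0,"tz": 0,"ax": 0,"ay": 0,"az": 0}]}}

```text
clock: 37.25
tool_pos: [507.2, 150.1, 186.1]
tcp_rot: [172.2, -65.4, 22.3]
contact_force: [0.3, 0.7, 0.9]
width: 0.5
gripper_force: 0.0
```

```bash
python3 sash.py s17.pkl|head -2; python3 st.py; python3 - <<'E'
from h import *
np.set_printoptions(suppress=True,precision=1)
s=manip.snapshot("wrist");pickle.dump(s,open("w17.pkl","wb"));I=s["image"].astype(int)
hsv=cv2.cvtColor(s["image"],cv2.COLOR_BGR2HSV)
def ch(i):
    h,S,v=hsv[i]
    if v<75:return'#'
    if S>120 and h<8:return'R' if v>190 else 'r'
    if S>120 and 15<h<35:return'y'
    return'.'
for w in range(75,124,2):print(w,"".join(ch((w,x)) for x in range(150,200)))
# yellow disc on hanger
S,T=pickle.load(open("s17.pkl","rb"))
m=cv2.inRange(cv2.cvtColor(T["image"],cv2.COLOR_BGR2HSV),(18,120,60),(34,255,255));M=np.zeros_like(m);M[180:240,365:440]=m[180:240,365:440]
e=cv2.fitEllipse(cv2.convexHull(cv2.findNonZero(M)));k=(T["image"][190:225,386:412].max(2)<80).astype(np.uint8);n,l,q,c=cv2.connectedComponentsWithStats(k);i=1+np.argmax(q[1:,4]);hc=c[i]+[386,190]
print("D",e,onz(T,e[0],275-83),"H",hc,onz(T,hc,293-83))
E
```

```text
[(array([422, 199,  11,   8,  53]), array([426.53, 202.6 ])), (array([405, 232,   7,  10,  49]), array([407.51, 236.14]))]
rise 83.08467767653893 u err [-0.  0.]
37.35 [507.2 150.1 186.5] [172.1 -65.5  22.4] [ -4.   10.3 133.7 148.9  32.6 -74.1] [-0.1 -0.1  0.2]
75 yyyyyyyyy.........................................
77 yyyyyyyyyyyyyyyyyyyy..............................
79 yyyyyyyyyyyyyyyyyyyyyyyyyyyyyyyyyy................
81 yyyyyyyyyyyyyyyyyyyyyyyyyyyyyyyyyyyy..............
83 yyyyyyyyyyyyyyyyyyyyyyyyyyyyyyyyyyyyy.............
85 yyyyyyyyyyyyyyyyyyyyyyyyyyyyyyyyyyyyy.............
87 yyyyyyyyyyyyyyyyyyyyyyyyyyyyyyyyyyyyy.............
89 yyyyyyyyyyyyyyyyyyyyyyyyyyyyyyyyyyyyyy............
91 yyyyyyyyyyyyyyyyyyyyyyyyyyyyyyyyyyyyyyRRRRRR......
93 yyyyyyyyyyyyyyyyyyyyyyyyyyyyyyyyyyyyyyyRRRRRRRRRRR
95 yyyyyyyyyyyyyyyyyyyyyyyyyyyyyyyyyyy..RRRRRRRRRRRRR
97 yyyyyyyyyyyyyyyyyyyyyyyyyyyyyyyy..RRRRRRRRRRRRRRRR
99 ##########yyyyyyyyyyyyyyyyyyyyyy..rrrrRRRRRRRRRRRR
101 ####################yyyyyyyyyyy###rrrrrrrrrrrrrrRR
103 y#################################rrrrrrrrrrrrrrrr
105 yyyyyyyyyy########################rrrrrrrrrrrrrrrr
107 yyyyyyyyyyyyyyyyyyyy##############.rrrrrrrrrrrrrrr
109 yyyyyyyyyyyyyyyyyyyyyyyyyyyyyyyyyyr..r.rrrrrrrrrrr
111 yyyyyyyyyyyyyyyyyyyyyyyyyyyyyyyyyyyyyyy..r.rrrrrrr
113 yyyyyyyyyyyyyyyyyyyyyyyyyyyyyyyyyyyyyyyyyy........
115 yyyyyyyyyyyyyyyyyyyyyyyyyyyyyyyyyyyyyyyyyyy.......
117 ...yyyyyyyyyyyyyyyyyyyyyyyyyyyyyyyyyyyyyyyy.......
119 .............yyyyyyyyyyyyyyyyyyyyyyyyyyy..........
121 ......................yyyyyyyyyyyyyy..............
123 ................................y.................
D ((393.4285583496094, 211.94593811035156), (25.870424270629883, 27.241485595703125), 50.09445571899414) [ 591.5 -178.7  192. ] H [394.2 209.9] [ 593.1 -177.9  210. ]
```

The pointer edge (rows 98–109) is now centred on the black line (rows 100–108). The disc is still centred on the stem, and the robot touches nothing.

```bash
python3 -c "
from rig import manip
print(manip.close_job())"
```

```text
the job is handed in; nothing more can be done
None
```

The job is handed in after about 37 s: the yellow disc lies flat and centred on the green one with its slot turned about 150° from the green slot, and the sash stays up with its pointer within about 0.5 mm of the black line by my wrist-camera reading.

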